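# Free the steel mixing balls jammed in a tilted flask

### The job

Lay the square aluminium bar across the two notched rests at the open end of the white tray, down in both notches and about centred, and let go of it. Then tap the side of the tilted glass flask to shake loose the three steel balls jammed in its neck, until all three have run out into the tray and lie behind the bar. Leave the other things on the bench where they are.

Things in the scene. Friction and masses are not known exactly. Their poses are not given: they have to be found in the camera images.
- stand: Fixed wooden stand, base board 140 x 340 x 12 mm (y -155 to +185), carrying flask, tray, rests and lamp frame. Origin on the table top, z up, x across it (to the robot's left, within about 20 degrees), y along it, uphill (towards the robot). On its +y half a clear flat glass flask lies on rubber pads, tilted 25 degrees, neck and open mouth downhill to -y; on its -y half is the white tray
- tray (a point): point on the tray's floor, stand y -60 mm, z 18.7 mm. The tray is 80 mm wide between wooden side walls (outer faces x +-46 mm, y +21 to -84 mm, tops z 48 mm). It starts under the mouth at stand y +16 mm and slopes 4 degrees down to -y; its end at y -140 mm is open. Balls roll down it to the bar, or off the end if there is no bar
- bar_place (a point): where the bar's centre belongs when it lies in both notches: stand x 0, y -105 mm, z 34 mm (axes as the stand's; tray floor there at z 15.6 mm). The two wooden rests stand at x +-54 mm, each 16 mm in x and 40 mm in y: notch floor z 24 mm, notch 28 mm wide along y, lips up to z 38 mm; the bar lies along the stand's x
- lamp_frame (a point): centre of the open white rectangular lamp frame over flask and neck, stand x 0, y +80 mm, z 191 mm. Underside z 184 mm, top 197 mm, outline x +-45 mm, y -20 to +180 mm, opening 54 mm wide, two thin posts at y +172 mm, x +-36 mm. A gripper pointing straight down beside the flask strikes it; one leaning back from the flask by 35 to 45 degrees clears it
- bar: loose square aluminium bar 160 x 20 x 20 mm, 0.14 to 0.2 kg, lying flat on the table; origin at the centre of its underside, x along its length, z up
- bar_center (a point): centre of the bar, 10 mm above its underside
- flask (a joint): sideways play of the flask on its pads along the stand's x, m: 0 at rest, stops at +-15 mm, about 0.5 N per mm, springs back; flask 0.3 to 0.42 kg. The balls lean on one another in the neck like an arch: slow pushing carries them along, a quick tap at 0.2 to 0.3 m/s that moves the flask 4 to 12 mm shakes them loose; it may take several
- flask_side (a point): middle of the flat side of the flask at the stand's -x (robot's right), where to tap along the stand's +x (the far side is alike). The side is 83 mm long, 32 mm high, upright across, sloping with the flask; point axes: x as the stand's, y uphill along the flask. Flask 70 mm wide, 139 mm long; neck 39 mm wide outside, 31 inside, 35 long; walls 4 mm
- flask_mouth (a point): centre of the flask's open mouth, 31 x 24 mm, at stand y +15 mm, z 47 mm
- ball1_center (a point): centre of a loose steel ball, diameter 20 mm, 33 g, at the start jammed side by side with another at the shoulder of the flask's neck
- ball2_center (a point): centre of a loose steel ball, diameter 20 mm, 33 g, at the start jammed side by side with another at the shoulder of the flask's neck
- ball3_center (a point): centre of a loose steel ball, diameter 20 mm, 33 g, at the start jammed behind the other two at the shoulder of the flask's neck
- block_a: bystander: loose pale wooden block 120 x 45 x 22 mm; origin at its underside
- block_b: bystander: loose wooden block 100 x 50 x 22 mm; origin at its underside
- jar: bystander: amber jar, diameter 68, height 85 mm; origin at its underside
- blue_bottle: bystander: blue bottle, diameter 64, height 170 mm; origin at its underside
- tape: bystander: roll of brown tape lying flat, diameter 90, height 25 mm; origin at its underside
- brush: bystander: flat paint brush lying down, about 200 long mm; origin at its underside, on its length
- cup: bystander: white cup, diameter 72, height 80 mm; origin at its underside
There are look-alikes about, which are no part of the job. What is meant by the bar is not brown, and is the smaller of those in its own colour.

How it is judged:
By the outcome, as a careful person would: the job done as asked, in the order asked, and still so for the second after the job is handed in, with the robot touching nothing.
It also fails if it takes over 61 s, if anything falls off the work surface, if the arm or the gripper's body presses on something with over 40 N, if the wrist force passes 120 N, or if a joint passes its speed limit or range.

### The arm

A 6-joint arm with a two-finger parallel gripper is mounted at the origin on the work surface. World frame = base frame: x ahead of the robot, y to its left, z up, the work surface at z = 0. Lengths are in mm, angles in rad, forces in N, time in s.
With the tool pointing down it reaches from about 200 to 875 mm from the base axis. Payload 3.4 kg.
Tool frame: the origin (TCP) lies between the finger pads; the fingertips stand 14 mm ahead of it and the grasp point (between the pads) lies 5 mm behind it; z points along the fingers, y is the line along which they close (so a half turn about z gives the same grasp; the last joint's range is limited). The gripper opens to 94 mm and grips with 3 to 60 N. Pads are 16 mm wide; open, the fingers measure 119 mm over their backs; the gripper's body (75 mm by 177 mm) begins 78 mm behind the grasp point.
Start: joints at [1.135, 0.276, 1.505, -0, 1.361, -0.121], TCP at [178.054, 546.775, 197.493] pointing down, gripper open.
Joint ranges: [-2.89, 2.89], [-0.75, 2.08], [0.22, 2.7], [-1.18, 4.32], [0.11, 2.71], [-2.7, 2.7]. Speed limits (rad/s): [2.57, 2.57, 3.14, 3.14, 3.14, 3.14].

### API

Orientations are given as a unit quaternion [w, x, y, z].
In Python, from plant import arm, imaging gives the robot as it stands. The module is installed in compiled form; this text tells all that it offers.
- The arm moves only by the tool carry_out, never from a script. Its argument "plan" is a list of rows, each an object of numbers: "grip": the opening in per cent of the stroke, from 0 (shut) to 100 (fully open); "tx", "ty", "tz": the shift along the tool's x, y, z in units of 30 mm (1.0 is 30 mm); "turn": the turn about the tool's z in units of 6 degrees (1.0 is 6 degrees). In form: [{"grip": .., "tx": .., "ty": .., "tz": .., "turn": ..}, ...]. A call has exactly 8 rows; each row is the pose to reach, as a shift and turn from the pose commanded when the call began, along the tool's axes at that moment; what a row does not reach only later rows make up. A row lasts 1/12 s, in which the tool goes at most 41.7 mm and 7.16 degrees, less where a joint would pass 70% of its speed; a pose out of reach is approached as far as the arm can. A call with a gripper value outside its range is refused whole. The fingers move at their own pace and stop on an object; "squeeze" is the grip in N (left out, the last holds). Time passes only in rows, so rows that repeat a pose let the fingers close, or fill a call up. It gives the time, the measured TCP pose, the force, the opening and the grip force at its end, in the units of the state.
- arm.observe(): the state, without advancing time (a new reading comes with each control period).
- imaging.camera(name): name is "side" or "top"; returns a dict with "image" (400x640x3 uint8, blue, green, red), "fx", "fy", "cx", "cy" (pixels), "dist" ([k1, k2, p1, p2, k3] as OpenCV has them; the pictures are not rectified), "R" (3x3) and "t" (3): a world point X has camera coordinates R X + t. Camera axes: x right, y down, z forward; pixel columns grow to the right and rows downward; lengths in mm; the calibration is good to about 2 mm. A picture is of the moment at which its call begins. There is no depth.
- arm.job_done(): hands the job in; it is judged then, once.
The state is a dict: "time": time; "joint_positions": joint angles; "joint_velocities": joint speeds; "joint_torque": joint torques, N m; "tcp_pos": TCP position; "ee_rot": TCP orientation; "ft_force": force on the tool from outside, world axes, zero at the start; "ft_torque": the same for the moment, N m; "finger_gap": finger opening in mm; "gripper_force": force on a finger pad.
Only numpy, scipy, OpenCV 4.12 (cv2) and the standard library are available. Lean on these libraries where they do the work, as an engineer would, in place of code of your own. Each camera call takes 0.05 s, during which the arm holds its last target. There are 200 camera calls.

## Working session

There is one attempt and no reset: what is moved stays moved. The work goes in short steps, Python scripts to look and compute and a tool call to move; the robot and the scene stay as the last step left them, time stands still between calls to the robot, and variables do not carry over. Pictures are saved under pics/ and viewed, at most 10 in all, crops included, and the job is handed in when it is done.

Besides the shell and the picture viewer there is one more tool, called by a JSON object that holds its "op" and its "data". carry_out: Moves the arm, as the interface text tells. Its arguments: {"type":"object","properties":{"plan":{"type":"array","items":{"type":"object","properties":{"grip":{"type":"number"},"tx":{"type":"number"},"ty":{"type":"number"},"tz":{"type":"number"},"turn":{"type":"number"}}}},"squeeze":{"type":"number"}},"required":["plan"]}

```bash
mkdir -p pics; cat > h.py <<'E'
import numpy as np, cv2
from plant import arm, imaging
def cam(n):
    c=imaging.camera(n); c['K']=np.array([[c['fx'],0,c['cx']],[0,c['fy'],c['cy']],[0,0,1.]]); c['R']=np.array(c['R']);c['t']=np.array(c['t']);c['d']=np.array(c['dist']);return c
def plane(c,uv,z):
    uv=np.array(uv,float).reshape(-1,1,2); p=cv2.undistortPoints(uv,c['K'],c['d']).reshape(-1,2)
    r=np.c_[p,np.ones(len(p))]@c['R']; o=-c['R'].T@c['t']
    return o+r*((z-o[2])/r[:,2])[:,None]
def proj(c,X):
    return cv2.projectPoints(np.array(X,float).reshape(-1,1,3),cv2.Rodrigues(c['R'])[0],c['t'],c['K'],c['d'])[0].reshape(-1,2)
E
python3 - <<'E'
from h import *
for n in('side','top'):
    c=cam(n); cv2.imwrite(f'pics/{n}0.png',c['image']); print(n,-c['R'].T@c['t'],c['R'][2])
print(arm.observe())
E
```

```text
side [ 174.3887622  -690.60334553 1050.14497994] [ 0.25612375  0.59508411 -0.76175818]
top [ 245.15598259   17.16123055 1269.67462114] [ 0.22716279  0.0124552  -0.97377715]
{'time': 0.1, 'joint_positions': array([ 1.13497597e+00,  2.76531683e-01,  1.50592483e+00, -2.69152592e-06,
        1.36069766e+00, -1.20979645e-01]), 'joint_velocities': array([-7.11906770e-04, -1.44961203e-03, -2.12412044e-03,  1.10803242e-03,
       -8.01241430e-05, -8.54352525e-05]), 'joint_torque': array([ 1.93136361e-04, -4.05459952e+01, -2.37779689e+01,  7.02347397e-02,
        2.99636764e-02, -2.74629002e-05]), 'tcp_pos': array([177.84806556, 546.29917281, 196.72384452]), 'ee_rot': array([-2.13301592e-04,  1.56770656e-01,  9.87634726e-01, -7.51060537e-04]), 'ft_force': array([-0.13964682,  0.96346928, -0.83910063]), 'ft_torque': array([-0.01708391, -0.01219073, -0.01454893]), 'gripper_force': 0.0, 'finger_gap': 94.10030716169375}
```

View pics/top0.png

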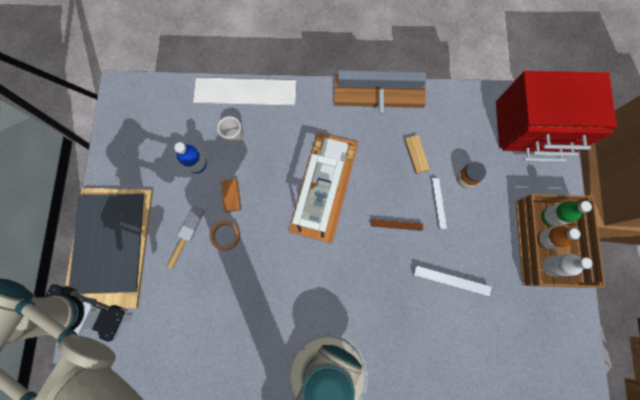

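View pics/side0.png

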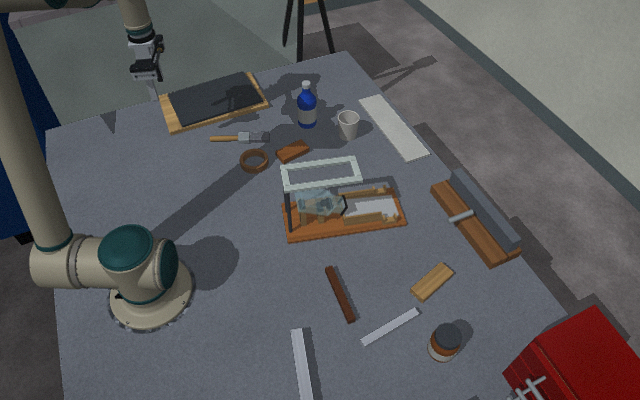

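The top view shows the stand at about (323,190), flask end towards the robot. Bar candidates in the top view are silver at (440,203), larger silver at (452,280) and brown at (397,224). By the description I choose the smaller silver one at (440,203), and check it with masks and one close crop.

```bash
python3 - <<'E'
from h import *
c=cam('top'); s=cam('side')
def blob(c,pt,lo,hi,r=60):
    hsv=cv2.cvtColor(c['image'],cv2.COLOR_BGR2HSV); m=cv2.inRange(hsv,lo,hi)
    w=np.zeros_like(m); cv2.circle(w,pt,r,255,-1); m&=w
    n,l,st,ce=cv2.connectedComponentsWithStats(m)
    k=1+np.argmax(st[1:,4]); 
    return (l==k).astype(np.uint8),ce[k]
def rect(m):
    cs=cv2.findContours(m,cv2.RETR_EXTERNAL,cv2.CHAIN_APPROX_NONE)[0]; return cv2.boxPoints(cv2.minAreaRect(max(cs,key=cv2.contourArea)))
def edges(P):
    return [np.linalg.norm(P[i]-P[(i+1)%4]) for i in range(2)]
for nm,cc,pt,r in(('top',c,(440,203),40),('top',c,(452,280),50),('side',s,(390,326),45)):
    m,ce=blob(cc,pt,(0,0,165),(179,50,255),r); b=rect(m); P=plane(cc,b,20)
    e=edges(P); i=int(np.argmax(e)); d=P[(i+1)%4]-P[i]
    print(nm,ce,np.round(e),'c',P.mean(0).round(1),'dir',np.degrees(np.arctan2(d[1],d[0])).round(1))
m,ce=blob(c,(323,190),(5,90,60),(25,255,255),75)
b=rect(m); P=plane(c,b,12); print('stand',b.round(),P.round(),np.round(edges(P)))
print([g for g in ()])
a=cv2.resize(c['image'][125:250,270:470],None,fx=4,fy=4,interpolation=cv2.INTER_CUBIC); cv2.imwrite('pics/crop.png',a)
E
```

```text
top [440.18776371 201.5907173 ] [ 47. 169.] c [ 511.5 -341.3   20. ] dir 178.8
top [452.87755102 281.18707483] [ 44. 231.] c [ 267.7 -367.8   20. ] dir -103.7
side [403.35294118 315.1372549 ] [69. 12.] c [ 553.6 -325.2   20. ] dir -0.5
stand [[288. 231.]
 [314. 130.]
 [358. 142.]
 [332. 243.]] [[407. 128.  12.]
 [741.  58.  12.]
 [706. -85.  12.]
 [376.  -7.  12.]] [341. 147.]
[]
```

View pics/crop.png

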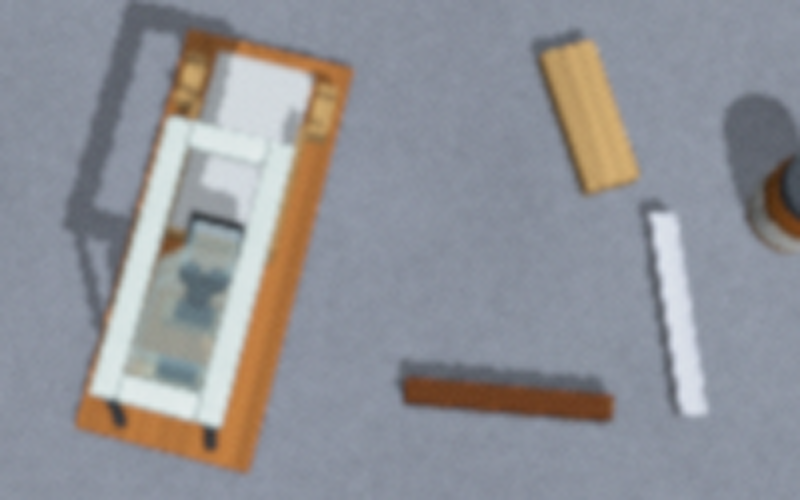

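The crop confirms it: the pale silver bar runs from about (652,212) to (695,415) in the crop (full (434,179) to (444,228)). It is shorter than the other silver bar, and a pale block and the jar lie near its far end. Board corners in the crop are about (188,30), (353,67), (250,470) and (76,428).

```bash
python3 - <<'E'
from h import *
c=cam('top'); s=cam('side')
bar=lambda cc,pt,r,th:0
for nm,cc,pt,r in(('top',c,(440,203),32),('side',s,(391,326),40)):
    hsv=cv2.cvtColor(cc['image'],cv2.COLOR_BGR2HSV); g=cv2.cvtColor(cc['image'],cv2.COLOR_BGR2GRAY)
    print(nm,g[pt[1]-1:pt[1]+2,pt[0]-12:pt[0]+13])
    for th in (170,185,200):
        m=(g>th).astype(np.uint8); w=np.zeros_like(m); cv2.circle(w,pt,r,1,-1); m*=w
        n,l,st,ce=cv2.connectedComponentsWithStats(m); k=1+np.argmax(st[1:,4])
        cs=cv2.findContours((l==k).astype(np.uint8),cv2.RETR_EXTERNAL,cv2.CHAIN_APPROX_NONE)[0]
        P=plane(cc,cs[0].reshape(-1,2),20)[:,:2].astype(np.float32)
        print(th,cv2.minAreaRect(P),plane(cc,ce[k],20).round(1))
q=lambda L:np.array(L)/4.+[270-.375,125-.375]
B=plane(c,q([(650,212),(675,212),(708,414),(682,416)]),20); print('bar hand',B.round(),B.mean(0))
S=plane(c,q([(188,30),(353,67),(250,470),(76,428)]),12); print('stand',S.round(1),S.mean(0),[np.linalg.norm(S[i]-S[i-1]).round() for i in range(4)])
v=S[2]+S[3]-S[0]-S[1]; print('stand y dir',np.degrees(np.arctan2(v[1],v[0])))
# lamp frame z=197 corners
F=plane(c,q([(172,117),(296,147),(220,428),(90,393)]),197);print('frame',F.round(1),F.mean(0)); v=F[2]+F[3]-F[0]-F[1]; print(np.degrees(np.arctan2(v[1],v[0])))
a=cv2.resize(s['image'][150:350,260:470],None,fx=3.8,fy=3,interpolation=cv2.INTER_CUBIC)
a=cv2.resize(s['image'][150:350,265:465],None,fx=3,fy=3,interpolation=cv2.INTER_CUBIC); cv2.imwrite('pics/crops.png',a)
E
```

```text
top [[150 150 146 147 145 129 106 113 171 215 223 222 222 215 198 163 150 147
  149 146 149 149 149 149 147]
 [147 150 149 148 143 128 103 112 172 218 223 222 219 214 196 164 150 147
  149 147 148 148 148 146 148]
 [145 147 148 150 145 131 107 113 172 217 223 222 220 216 199 166 151 149
  149 150 150 151 150 149 146]]
170 ((509.80072021484375, -338.8902282714844), (160.73150634765625, 21.695724487304688), 6.616251468658447) [[ 509.3 -339.2   20. ]]
185 ((509.8627014160156, -339.4778137207031), (160.187255859375, 18.614587783813477), 6.583880424499512) [[ 507.7 -339.7   20. ]]
200 ((509.8138427734375, -338.63226318359375), (154.1820831298828, 16.018474578857422), 6.6380743980407715) [[ 508.6 -338.8   20. ]]
side [[ 95 100  97  96 120 142 158 154 153 156 153 152 153 148 151 152 151 147
  151 153 113  80  91  90  92]
 [105  97 106 166 155 157 152 154 155 150 151 152 152 151 152 151 153 151
  166  83  88  90  92  98 105]
 [ 84 146 155 156 155 150 152 153 149 149 150 149 151 148 152 153 153 116
   90  89  90 100 104 103 100]]
170 ((512.9595336914062, -345.3213195800781), (0.0, 0.0), 0.0) [[ 513.  -345.3   20. ]]Traceback (most recent call last):
  File "<stdin>", line 9, in <module>
    return _wrapfunc(a, 'argmax', axis=axis, out=out, **kwds)
    return bound(*args, **kwds)
ValueError: attempt to get argmax of an empty sequence
```

```bash
python3 - <<'E'
from h import *
c=cam('top'); s=cam('side')
q=lambda L:np.array(L)/4.+[270-.375,125-.375]
S=plane(c,q([(188,30),(353,67),(250,470),(76,428)]),12); print('stand',S.round(1),S.mean(0),[np.linalg.norm(S[i]-S[i-1]).round() for i in range(4)])
v=S[2]+S[3]-S[0]-S[1]; print('stand y dir',np.degrees(np.arctan2(v[1],v[0])))
F=plane(c,q([(172,117),(296,147),(220,428),(90,393)]),197);print('frame',F.round(1),F.mean(0)); v=F[2]+F[3]-F[0]-F[1]; print(np.degrees(np.arctan2(v[1],v[0])))
a=cv2.resize(s['image'][150:350,265:465],None,fx=3,fy=3,interpolation=cv2.INTER_CUBIC)
g=cv2.cvtColor(s['image'],cv2.COLOR_BGR2GRAY)
hsv=cv2.cvtColor(s['image'],cv2.COLOR_BGR2HSV)
m=((g>135)&(hsv[...,1]<45)).astype(np.uint8); w=np.zeros_like(m); cv2.circle(w,(391,326),40,1,-1); m*=w
n,l,st,ce=cv2.connectedComponentsWithStats(m); k=1+np.argmax(st[1:,4])
cs=cv2.findContours((l==k).astype(np.uint8),cv2.RETR_EXTERNAL,cv2.CHAIN_APPROX_NONE)[0]
print(cv2.minAreaRect(plane(s,cs[0].reshape(-1,2),20)[:,:2].astype(np.float32)))
cv2.imwrite('pics/crops.png',a)
E
```

```text
stand [[735.8  50.2  12. ]
 [707.5 -84.9  12. ]
 [378.3  -8.7  12. ]
 [406.8 126.4  12. ]] [557.11707884  20.76607208  12.        ] [np.float64(338.0), np.float64(138.0), np.float64(338.0), np.float64(138.0)]
stand y dir 166.96127754355695
frame [[599.7  54.4 197. ]
 [580.5 -31.3 197. ]
 [385.8  15.5 197. ]
 [406.5 102.2 197. ]] [493.12246689  35.17198503 197.        ]
166.28486435344502
((512.5795288085938, -335.76806640625), (159.81051635742188, 19.325620651245117), 6.7834391593933105)
```

View pics/crops.png

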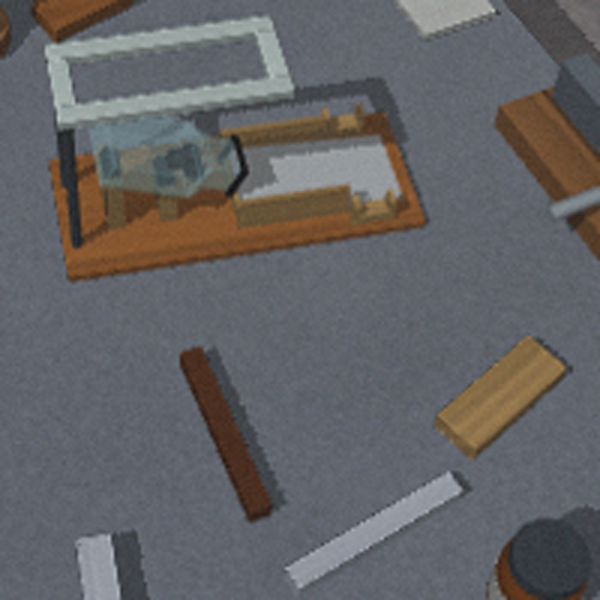

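The side crop agrees: flask at (165,160), rests with notches at about (350,120) and (377,203), bar from (295,578) to (460,480) and the wooden block clear of it. Both views put the bar near (511,-337) with its axis at 6.7°. The stand's y direction is about 166.9° and its origin about (572,17). Next I travel high, above the lamp frame, to a point over the bar.

```bash
cat >> h.py <<'E'
from scipy.spatial.transform import Rotation as Rn
def R(): 
    q=arm.observe()['ee_rot']; return Rn.from_quat([q[1],q[2],q[3],q[0]]).as_matrix()
def yang(): M=R(); return np.degrees(np.arctan2(M[1,1],M[0,1]))
def to(X,ya=None):
    o=arm.observe(); M=R(); d=M.T@(np.array(X,float)-o['tcp_pos'])/30
    t=0 if ya is None else -((ya-yang()+180)%360-180)/6
    print('t',round(o['time'],2),'tcp',np.round(o['tcp_pos'],1),'yang',round(yang(),1),'zax',M[:,2].round(3),'F',np.round(o['ft_force'],1),'gap',round(o['finger_gap'],1)); print('tx,ty,tz',d.round(2),'turn',round(t,2))
A=np.radians(166.85); UY=np.array([np.cos(A),np.sin(A),0]); UX=np.array([np.sin(A),-np.cos(A),0]); O=np.array([571.7,17.4,0])
def st(x,y,z): return O+x*UX+y*UY+[0,0,z]
E
python3 -c "
from h import *
to([511,-337.3,245],-83.3); print(st(0,-105,34))"
```

```text
t 0.4 tcp [178.  546.7 197.4] yang 72.0 zax [-0. -0. -1.] F [-0.2 -0.   0.3] gap 93.8
tx,ty,tz [-19.68 -24.58  -1.58] turn 25.88
[673.94666962  -6.48762342  34.        ]
```

{"op": "carry_out", "data": {"plan": [{"tz": -1.6, "grip": 60, "turn": 1}, {"tx": -1, "ty": -1.2, "tz": -2, "grip": 60, "turn": 2}, {"tx": -19.7, "ty": -24.6, "tz": -2, "grip": 60, "turn": 3}, {"tx": -19.7, "ty": -24.6, "tz": -2, "grip": 60, "turn": 4}, {"tx": -19.7, "ty": -24.6, "tz": -2, "grip": 60, "turn": 5}, {"tx": -19.7, "ty": -24.6, "tz": -2, "grip": 60, "turn": 6}, {"tx": -19.7, "ty": -24.6, "tz": -2, "grip": 60, "turn": 7}, {"tx": -19.7, "ty": -24.6, "tz": -2, "grip": 60, "turn": 8}]}}

```text
invalid input
```

```bash
python3 -c "
from h import *
to([511,-337.3,250],-83.3)"
```

```text
t 0.4 tcp [178.  546.7 197.4] yang 72.0 zax [-0. -0. -1.] F [-0.2 -0.   0.3] gap 93.8
tx,ty,tz [-19.68 -24.58  -1.75] turn 25.88
```

{"op": "carry_out", "data": {"plan": [{"tx": 0, "ty": 0, "tz": -1.6, "grip": 60, "turn": 1}, {"tx": -1, "ty": -1.2, "tz": -2, "grip": 60, "turn": 2}, {"tx": -19.7, "ty": -24.6, "tz": -2, "grip": 60, "turn": 3}, {"tx": -19.7, "ty": -24.6, "tz": -2, "grip": 60, "turn": 4}, {"tx": -19.7, "ty": -24.6, "tz": -2, "grip": 60, "turn": 5}, {"tx": -19.7, "ty": -24.6, "tz": -2, "grip": 60, "turn": 6}, {"tx": -19.7, "ty": -24.6, "tz": -2, "grip": 60, "turn": 7}, {"tx": -19.7, "ty": -24.6, "tz": -2, "grip": 60, "turn": 8}], "squeeze": 25}}

```text
time: 1.07
tcp_pos: [280.5, 274.9, 255.4]
ee_rot: [0.0, 0.547, 0.837, 0.0]
ft_force: [1.3, 0.1, -0.0]
finger_gap: 56.7
gripper_force: 0.0
```

```bash
python3 -c "
from h import *
to([511,-337.3,250],-83.3)"
```

```text
t 1.07 tcp [280.5 274.9 255.4] yang 23.7 zax [ 0.001  0.    -1.   ] F [ 1.3  0.1 -0. ] gap 56.7
tx,ty,tz [-21.77  -1.18   0.18] turn 17.84
```

{"op": "carry_out", "data": {"plan": [{"tx": -21.8, "ty": -1.2, "tz": 0, "grip": 60, "turn": 1}, {"tx": -21.8, "ty": -1.2, "tz": 0, "grip": 60, "turn": 2}, {"tx": -21.8, "ty": -1.2, "tz": 0, "grip": 60, "turn": 3}, {"tx": -21.8, "ty": -1.2, "tz": 0, "grip": 60, "turn": 4}, {"tx": -21.8, "ty": -1.2, "tz": 0, "grip": 60, "turn": 5}, {"tx": -21.8, "ty": -1.2, "tz": 0, "grip": 60, "turn": 6}, {"tx": -21.8, "ty": -1.2, "tz": 0, "grip": 60, "turn": 7}, {"tx": -21.8, "ty": -1.2, "tz": 0, "grip": 60, "turn": 8}]}}

```text
time: 1.73
tcp_pos: [399.0, -37.0, 255.5]
ee_rot: [0.0, 0.84, 0.542, 0.001]
ft_force: [1.3, 0.7, -0.2]
finger_gap: 56.7
gripper_force: 0.0
```

```bash
python3 -c "
from h import *
to([511,-337.3,150],-83.3)"
```

```text
t 1.73 tcp [399.  -37.  255.5] yang -24.4 zax [ 0.001  0.    -1.   ] F [ 1.3  0.7 -0.2] gap 56.7
tx,ty,tz [-7.58  7.53  3.52] turn 9.82
```

{"op": "carry_out", "data": {"plan": [{"tx": -7.6, "ty": 7.5, "tz": 0, "grip": 60, "turn": 1.15}, {"tx": -7.6, "ty": 7.5, "tz": 0, "grip": 60, "turn": 2.3}, {"tx": -7.6, "ty": 7.5, "tz": 0, "grip": 60, "turn": 3.45}, {"tx": -7.6, "ty": 7.5, "tz": 1, "grip": 60, "turn": 4.6}, {"tx": -7.6, "ty": 7.5, "tz": 2, "grip": 60, "turn": 5.75}, {"tx": -7.6, "ty": 7.5, "tz": 3.5, "grip": 60, "turn": 6.9}, {"tx": -7.6, "ty": 7.5, "tz": 3.5, "grip": 60, "turn": 8}, {"tx": -7.6, "ty": 7.5, "tz": 3.5, "grip": 60, "turn": 9.1}]}}

```text
time: 2.4
tcp_pos: [506.8, -323.3, 159.8]
ee_rot: [0.0, 0.995, 0.096, 0.0]
ft_force: [0.5, 0.5, 0.2]
finger_gap: 56.0
gripper_force: 0.0
```

```bash
python3 -c "
from h import *
to([511,-337.3,17],-83.3)"
```

```text
t 2.4 tcp [ 506.8 -323.3  159.8] yang -79.0 zax [ 0.001 -0.    -1.   ] F [0.5 0.5 0.2] gap 56.0
tx,ty,tz [0.04 0.48 4.76] turn 0.72
```

{"op": "carry_out", "data": {"plan": [{"tx": 0, "ty": 0.4, "tz": 1, "grip": 60, "turn": 0.7}, {"tx": 0, "ty": 0.4, "tz": 2, "grip": 60, "turn": 0.7}, {"tx": 0, "ty": 0.4, "tz": 3, "grip": 60, "turn": 0.7}, {"tx": 0, "ty": 0.4, "tz": 3.2, "grip": 60, "turn": 0.7}, {"tx": 0, "ty": 0.4, "tz": 3.2, "grip": 60, "turn": 0.7}, {"tx": 0, "ty": 0.4, "tz": 3.2, "grip": 60, "turn": 0.7}, {"tx": 0, "ty": 0.4, "tz": 3.2, "grip": 60, "turn": 0.7}, {"tx": 0, "ty": 0.4, "tz": 3.2, "grip": 60, "turn": 0.7}]}}

```text
time: 3.07
tcp_pos: [510.2, -333.9, 67.2]
ee_rot: [0.002, 0.998, 0.063, 0.002]
ft_force: [1.0, 0.3, 0.3]
finger_gap: 56.6
gripper_force: 0.0
```

```bash
python3 -c "
from h import *
to([511,-337.3,17],-83.3)
s=cam('side'); cv2.imwrite('pics/g1.png',cv2.resize(s['image'][200:400,270:520],None,fx=3,fy=3,interpolation=cv2.INTER_CUBIC))"
```

```text
t 3.07 tcp [ 510.2 -333.9   67.2] yang -82.8 zax [ 0.004 -0.003 -1.   ] F [1.  0.3 0.3] gap 56.6
tx,ty,tz [0.01 0.11 1.67] turn 0.08
```

View pics/g1.png

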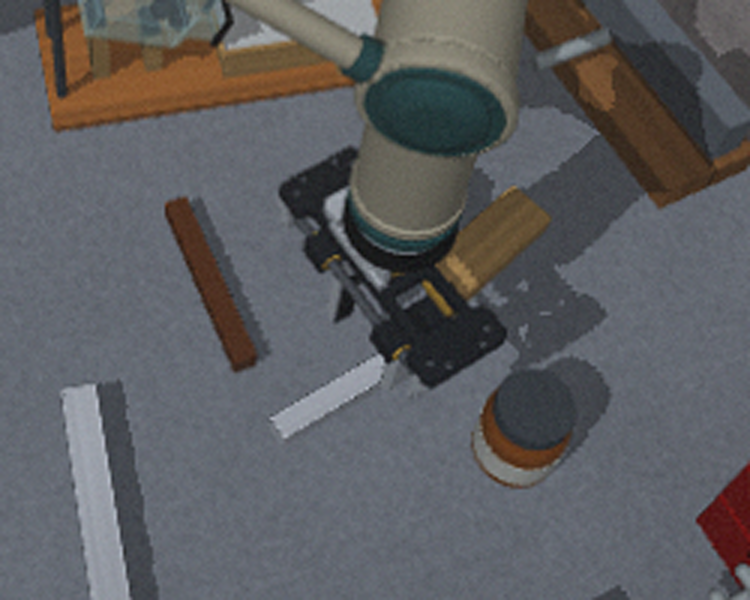

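The crop shows the gripper straddling the bar (about (385,370)), with the wooden block and jar clear. The gripper body is a wide plate along the closing direction. At the rests it must therefore slide in from -y, beneath or clear of the lamp frame. Descend and grip.

{"op": "carry_out", "data": {"plan": [{"tx": 0, "ty": 0.1, "tz": 0.9, "grip": 60, "turn": 0.1}, {"tx": 0, "ty": 0.1, "tz": 1.5, "grip": 60, "turn": 0.1}, {"tx": 0, "ty": 0.1, "tz": 1.67, "grip": 60, "turn": 0.1}, {"tx": 0, "ty": 0.1, "tz": 1.67, "grip": 60, "turn": 0.1}, {"tx": 0, "ty": 0.1, "tz": 1.67, "grip": 5, "turn": 0.1}, {"tx": 0, "ty": 0.1, "tz": 1.67, "grip": 5, "turn": 0.1}, {"tx": 0, "ty": 0.1, "tz": 1.67, "grip": 5, "turn": 0.1}, {"tx": 0, "ty": 0.1, "tz": 1.67, "grip": 5, "turn": 0.1}], "squeeze": 30}}

```text
time: 3.78
tcp_pos: [509.8, -336.5, 15.8]
ee_rot: [0.001, 0.998, 0.057, 0.001]
ft_force: [0.3, 0.1, -0.8]
finger_gap: 33.0
gripper_force: 0.0
```

{"op": "carry_out", "data": {"plan": [{"tx": 0, "ty": 0, "tz": 0, "grip": 5, "turn": 0}, {"tx": 0, "ty": 0, "tz": 0, "grip": 5, "turn": 0}, {"tx": 0, "ty": 0, "tz": 0, "grip": 5, "turn": 0}, {"tx": 0, "ty": 0, "tz": -0.4, "grip": 5, "turn": 0}, {"tx": 0, "ty": 0, "tz": -1.5, "grip": 5, "turn": 0}, {"tx": 0, "ty": 0, "tz": -3, "grip": 5, "turn": 0}, {"tx": 0, "ty": 0, "tz": -4, "grip": 5, "turn": 0}, {"tx": 0, "ty": 0, "tz": -4, "grip": 5, "turn": 0}]}}

```text
time: 4.45
tcp_pos: [513.0, -339.2, 142.4]
ee_rot: [0.005, 0.998, 0.057, 0.005]
ft_force: [0.4, -0.5, 0.5]
finger_gap: 4.8
gripper_force: 0.0
```

```bash
python3 -c "
from h import *
to(st(0,-135,145),-13.15)"
```

```text
t 4.45 tcp [ 513.  -339.2  142.4] yang -83.4 zax [ 0.011 -0.009 -1.   ] F [ 0.4 -0.5  0.5] gap 4.8
tx,ty,tz [  7.54 -10.07  -0.12] turn -11.71
```

The bar slipped out (gap 4.8 mm). I check where it lies now.

```bash
cat >> h.py <<'E'
def barfit(c,pt,r,th,z=20):
    g=cv2.cvtColor(c['image'],cv2.COLOR_BGR2GRAY); hs=cv2.cvtColor(c['image'],cv2.COLOR_BGR2HSV)
    m=((g>th)&(hs[...,1]<45)).astype(np.uint8); w=np.zeros_like(m); cv2.circle(w,pt,r,1,-1); m*=w
    n,l,s,_=cv2.connectedComponentsWithStats(m); k=1+np.argmax(s[1:,4])
    cs=cv2.findContours((l==k).astype(np.uint8),cv2.RETR_EXTERNAL,cv2.CHAIN_APPROX_NONE)[0]
    return cv2.minAreaRect(plane(c,cs[0].reshape(-1,2),z)[:,:2].astype(np.float32))
E
python3 -c "
from h import *
s=cam('side'); c=cam('top'); print(barfit(s,(391,326),40,135)); print(barfit(c,(440,203),32,170))
a=np.vstack([cv2.resize(s['image'][270:370,330:480],(600,400),interpolation=cv2.INTER_CUBIC)[:300],cv2.resize(c['image'][165:240,370:520],(600,300),interpolation=cv2.INTER_CUBIC)]);cv2.imwrite('pics/g2.png',a)"
```

```text
((509.8941345214844, -336.0705261230469), (154.42037963867188, 19.36293601989746), 6.834858417510986)
((541.0367431640625, -377.5574951171875), (19.418636322021484, 64.63287353515625), 45.481075286865234)
```

View pics/g2.png

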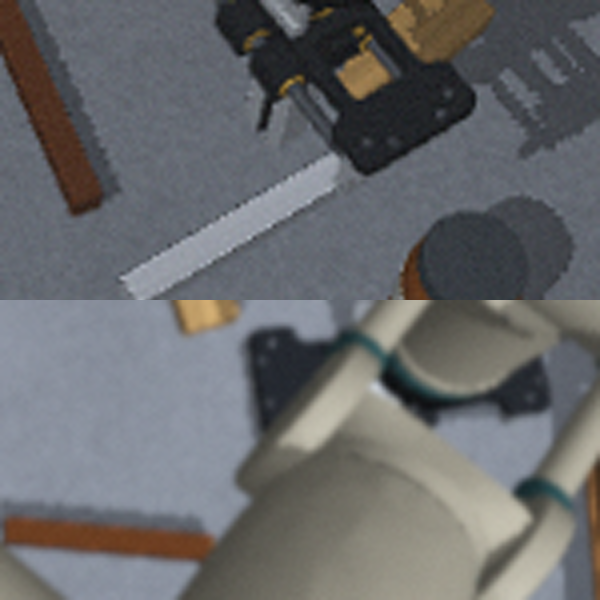

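The bar is untouched in its old place (upper half, (125,285) to (345,160)); the fingers simply had not finished closing when the lift began. I repeat with the fingers partly closed first and a longer wait.

{"op": "carry_out", "data": {"plan": [{"tx": 0, "ty": 0, "tz": 0, "grip": 40, "turn": 0}, {"tx": 0, "ty": 0, "tz": 0, "grip": 40, "turn": 0}, {"tx": 0, "ty": 0, "tz": 0, "grip": 40, "turn": 0}, {"tx": 0, "ty": 0, "tz": 1, "grip": 40, "turn": 0}, {"tx": 0, "ty": 0, "tz": 2, "grip": 40, "turn": 0}, {"tx": 0, "ty": 0, "tz": 2.5, "grip": 40, "turn": 0}, {"tx": 0, "ty": 0, "tz": 2.5, "grip": 40, "turn": 0}, {"tx": 0, "ty": 0, "tz": 2.5, "grip": 40, "turn": 0}]}}

```text
time: 5.22
tcp_pos: [508.3, -335.4, 58.0]
ee_rot: [-0.001, 0.998, 0.057, -0.001]
ft_force: [-0.1, -0.4, 1.1]
finger_gap: 37.4
gripper_force: 0.0
```

```bash
python3 -c "
from h import *
to([510.5,-337,15.5],-83.3)"
```

```text
t 5.22 tcp [ 508.3 -335.4   58. ] yang -83.4 zax [-0.003  0.002 -1.   ] F [-0.1 -0.4  1.1] gap 37.4
tx,ty,tz [0.07 0.07 1.42] turn -0.02
```

{"op": "carry_out", "data": {"plan": [{"tx": 0.05, "ty": 0, "tz": 0.8, "grip": 40, "turn": 0}, {"tx": 0.05, "ty": 0, "tz": 1.4, "grip": 40, "turn": 0}, {"tx": 0.05, "ty": 0, "tz": 1.4, "grip": 10, "turn": 0}, {"tx": 0.05, "ty": 0, "tz": 1.4, "grip": 10, "turn": 0}, {"tx": 0.05, "ty": 0, "tz": 1.4, "grip": 10, "turn": 0}, {"tx": 0.05, "ty": 0, "tz": 1.4, "grip": 10, "turn": 0}, {"tx": 0.05, "ty": 0, "tz": 1.4, "grip": 10, "turn": 0}, {"tx": 0.05, "ty": 0, "tz": 1.4, "grip": 10, "turn": 0}], "squeeze": 35}}

```text
time: 5.88
tcp_pos: [511.2, -336.4, 18.8]
ee_rot: [0.001, 0.998, 0.057, 0.001]
ft_force: [0.9, -0.5, -0.6]
finger_gap: 9.3
gripper_force: 0.0
```

Fingers closed to 9.3 mm with no force; I look before doing anything else.

```bash
python3 -c "
from h import *
s=cam('side'); o=arm.observe(); print(o['tcp_pos'],o['finger_gap'],o['gripper_force'])
print(proj(s,[o['tcp_pos'],o['tcp_pos']+14*R()[:,2],[511,-337,20]]))
print(proj(cam('top'),[o['tcp_pos']]))
cv2.imwrite('pics/g3.png',cv2.resize(s['image'][280:370,340:460],(800,600),interpolation=cv2.INTER_CUBIC))"
```

```text
[ 511.09281539 -336.20587092   18.55759368] 9.260363667292156 0.0
[[389.38155147 326.2934412 ]
 [388.69766064 328.72199071]
 [389.58099855 326.33885548]]
[[438.2163827  202.31753078]]
```

View pics/g3.png

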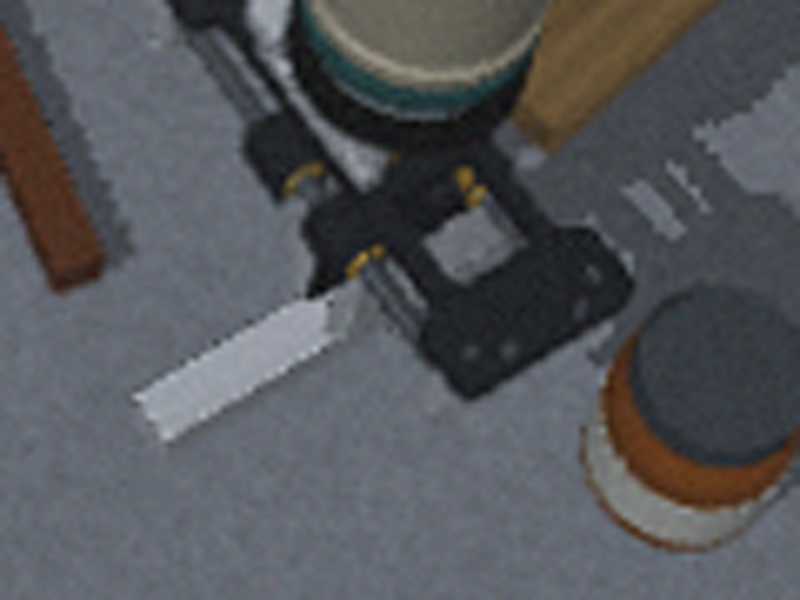

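The crop shows the gripper centred on the bar: the visible half runs from (135,400) to (330,310), and more shows through the plate opening at (470,240). A finger lies at (345,310). The gap reading says nothing is between the pads, so I test by touch with a gentle 3 mm lowering.

{"op": "carry_out", "data": {"plan": [{"tx": 0, "ty": 0, "tz": 0.02, "grip": 10, "turn": 0}, {"tx": 0, "ty": 0, "tz": 0.04, "grip": 10, "turn": 0}, {"tx": 0, "ty": 0, "tz": 0.06, "grip": 10, "turn": 0}, {"tx": 0, "ty": 0, "tz": 0.08, "grip": 10, "turn": 0}, {"tx": 0, "ty": 0, "tz": 0.1, "grip": 10, "turn": 0}, {"tx": 0, "ty": 0, "tz": 0.1, "grip": 10, "turn": 0}, {"tx": 0, "ty": 0, "tz": 0.1, "grip": 10, "turn": 0}, {"tx": 0, "ty": 0, "tz": 0.1, "grip": 10, "turn": 0}]}}

```text
time: 6.65
tcp_pos: [510.7, -335.9, 14.6]
ee_rot: [-0.0, 0.998, 0.057, 0.0]
ft_force: [0.6, 0.1, 0.1]
finger_gap: 9.6
gripper_force: 0.0
```

```bash
python3 -c "
from h import *
to([511,-337,15.5],-83.3); o=arm.observe(); print(o['joint_positions'].round(3),o['joint_torque'].round(1),o['gripper_force'])"
```

```text
t 6.65 tcp [ 510.7 -335.9   14.6] yang -83.4 zax [-0.  0. -1.] F [0.6 0.1 0.1] gap 9.6
tx,ty,tz [ 0.01  0.04 -0.03] turn -0.02
[-0.696  0.478  1.678  0.     0.986  0.761] [ -0.  -47.1 -18.9   0.1  -0.   -0. ] 0.0
```

```bash
python3 -c "
from h import *
s=cam('side')
for z in (102,115,130):
    print(z,((proj(s,[[484,-428,z],[558,-420,z],[511,-336,z]])-[340,280])*6.667).round())
print(((proj(s,[[511,-336,18.6],[511,-336,4.6],[509,-350,4.6],[509,-346,0.6],[590.5,-327.5,20],[431,-346,20],[431,-346,0]])-[340,280])*6.667).round())
g=s['image'][300:350,355:425]
cv2.imwrite('pics/g4.png',cv2.resize(s['image'][300:352,355:425],(800,594),interpolation=cv2.INTER_LANCZOS4))
print(proj(s,[arm.observe()['tcp_pos']]))
c=cam('top'); import numpy as np
"
```

```text
102 [[425. 477.]
 [609. 364.]
 [358. 204.]]
115 [[431. 461.]
 [617. 348.]
 [363. 187.]]
130 [[438. 443.]
 [626. 328.]
 [369. 166.]]
[[329. 308.]
 [324. 324.]
 [338. 360.]
 [331. 355.]
 [508. 203.]
 [142. 419.]
 [138. 441.]]
[[388.97300481 326.91705418]]
```

View pics/g4.png

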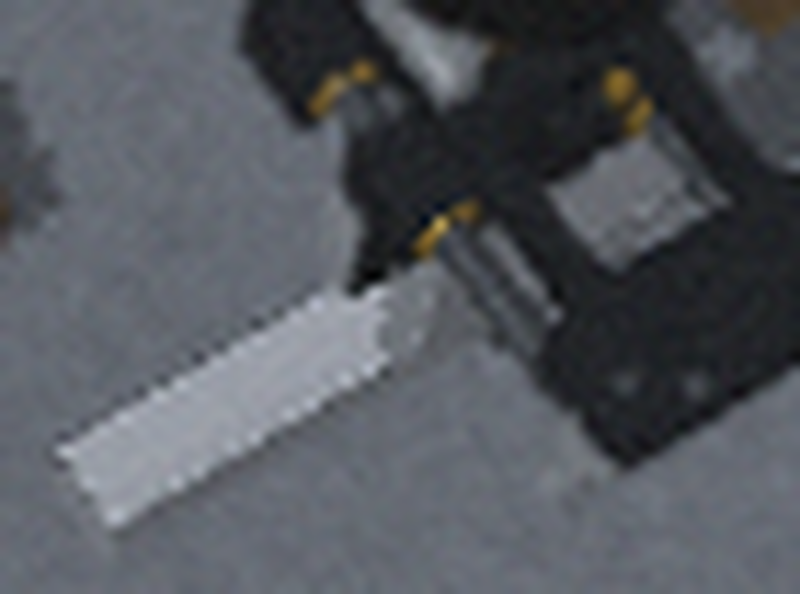

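```bash
python3 -c "
from h import *
s=cam('side')
d=np.array([np.cos(np.radians(-82.8)),np.sin(np.radians(-82.8)),0]); T=np.array([510.2,-333.9,53.2])
for dz in (0,10,20,30):
    print(dz,((proj(s,[T+32*d+[0,0,dz],T-32*d+[0,0,dz]])-[270,200])*3).round(), proj(s,[[178,546.8,183.5+dz]]).round())
o=arm.observe(); c=cam('top')
im0=cv2.imread('pics/side0.png')
cv2.imwrite('pics/g5.png',np.hstack([cv2.resize(cv2.imread('pics/g1.png')[240:430,300:490],(560,560),interpolation=cv2.INTER_CUBIC),cv2.resize(im0[70:110,132:148+24],(240,240),interpolation=cv2.INTER_CUBIC).repeat(1,axis=0)[:240].copy() if 0 else cv2.copyMakeBorder(cv2.resize(im0[70:110,130:170],(240,240),interpolation=cv2.INTER_CUBIC),0,320,0,0,cv2.BORDER_CONSTANT)]))
"
```

```text
0 [[386. 391.]
 [337. 326.]] [[160.  96.]]
10 [[388. 386.]
 [338. 320.]] [[159.  93.]]
20 [[389. 380.]
 [340. 314.]] [[158.  91.]]
30 [[391. 375.]
 [341. 309.]] [[157.  88.]]
```

View pics/g5.png

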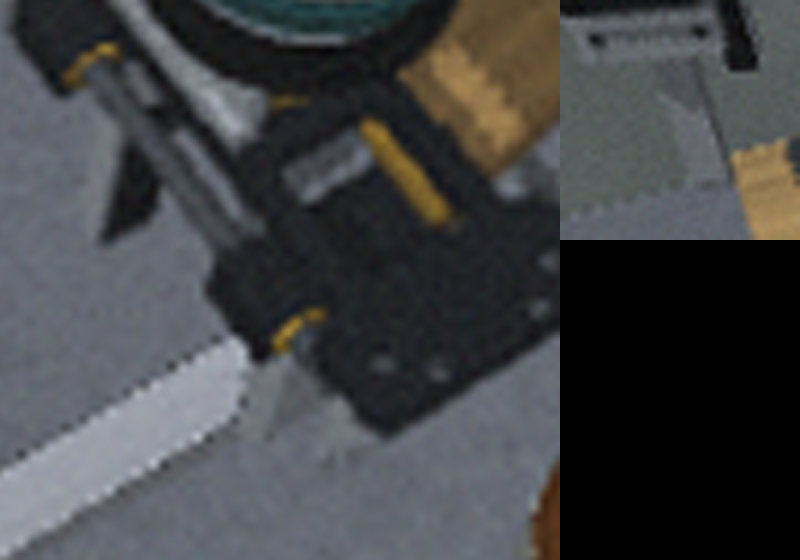

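The crop set shows the predicted and seen fingertip positions agree in height (far tip (105,240), near tip about (250,440) in the left tile), so the kinematics are sound. I command full closing, then lift a little, and check numerically whether the bar comes along.

{"op": "carry_out", "data": {"plan": [{"tx": 0, "ty": 0, "tz": 0, "grip": 0, "turn": 0}, {"tx": 0, "ty": 0, "tz": 0, "grip": 0, "turn": 0}, {"tx": 0, "ty": 0, "tz": 0, "grip": 0, "turn": 0}, {"tx": 0, "ty": 0, "tz": 0, "grip": 0, "turn": 0}, {"tx": 0, "ty": 0, "tz": -0.4, "grip": 0, "turn": 0}, {"tx": 0, "ty": 0, "tz": -0.8, "grip": 0, "turn": 0}, {"tx": 0, "ty": 0, "tz": -1.2, "grip": 0, "turn": 0}, {"tx": 0, "ty": 0, "tz": -1.2, "grip": 0, "turn": 0}]}}

```text
time: 7.52
tcp_pos: [512.2, -337.1, 53.0]
ee_rot: [0.002, 0.998, 0.057, 0.002]
ft_force: [1.1, 0.5, 0.3]
finger_gap: 0.7
gripper_force: 0.0
```

```bash
python3 -c "
from h import *
s=cam('side'); o=arm.observe(); print(o['tcp_pos'],o['finger_gap'],o['gripper_force'],o['ft_force'])
print(barfit(s,(375,333),22,135)); g=cv2.cvtColor(s['image'],6); 
print('left end exp z20/z56',proj(s,[[431,-346,20],[431,-346,56]]))
m=((g>135)).astype(np.uint8); w=np.zeros_like(m); cv2.circle(w,(375,330),35,1,-1); m*=w; n,l,t,_=cv2.connectedComponentsWithStats(m); k=1+np.argmax(t[1:,4]); print(t[k])
"
```

```text
[ 511.54970772 -336.59580908   51.80400355] 0.15131937600620401 0.0 [0.52295192 0.26495982 0.1645701 ]
((479.302978515625, -339.6929931640625), (92.84050750732422, 19.307477951049805), 6.93980598449707)
left end exp z20/z56 [[361.34893871 342.80252776]
 [362.47942479 336.63360411]]
[360 321  43  25 326]
```

The fingers shut fully and the bar stayed on the table, so the tips seem to pass above it. The pictures also hint that the tips are higher than reported. I probe by touch for the true tip height.

{"op": "carry_out", "data": {"plan": [{"tx": 0, "ty": 0, "tz": 0.4, "grip": 0, "turn": 0}, {"tx": 0, "ty": 0, "tz": 0.8, "grip": 0, "turn": 0}, {"tx": 0, "ty": 0, "tz": 1.1, "grip": 0, "turn": 0}, {"tx": 0, "ty": 0, "tz": 1.2, "grip": 0, "turn": 0}, {"tx": 0, "ty": 0, "tz": 1.23, "grip": 0, "turn": 0}, {"tx": 0, "ty": 0, "tz": 1.26, "grip": 0, "turn": 0}, {"tx": 0, "ty": 0, "tz": 1.29, "grip": 0, "turn": 0}, {"tx": 0, "ty": 0, "tz": 1.3, "grip": 0, "turn": 0}]}}

```text
time: 8.23
tcp_pos: [511.0, -336.1, 12.3]
ee_rot: [0.0, 0.998, 0.057, 0.0]
ft_force: [0.1, 0.8, 4.0]
finger_gap: 0.3
gripper_force: 2.0
```

Contact of 4 N at TCP 12.3 mm matches the tips reaching the *table* (14 mm ahead), so the closed fingers stand beside the bar rather than on it. I measure the lateral offset from the cameras with a difference between two gripper openings.

```bash
python3 -c "
from h import *
s=cam('side'); c=cam('top'); o=arm.observe(); print(o['tcp_pos'],o['ft_force'],o['gripper_force'])
f=lambda x,y:[355+x/11.43,300+y/11.43]
print('finger bottom on table',plane(s,[f(395,370),f(480,340),f(437,355)],0.6).round(1))
print('bar far/near top edges z20',plane(s,[f(65,450),f(118,525),f(345,290),f(385,358)],20).round(1))
np.save('side_now.npy',s['image']); print(barfit(s,(372,335),20,135), barfit(c,(440,222),14,170))
g=cv2.cvtColor(s['image'],6); print(g[310:346:2,384:404])
"
```

```text
[ 510.94412894 -336.1329232    12.32509444] [-1.07315247  0.57030258  3.43629549] 1.4754908662143862
finger bottom on table [[ 509.7 -344.     0.6]
 [ 529.4 -345.5    0.6]
 [ 519.5 -344.7    0.6]]
bar far/near top edges z20 [[ 433.4 -337.8   20. ]
 [ 436.  -356.6   20. ]
 [ 502.6 -330.5   20. ]
 [ 502.9 -347.2   20. ]]Traceback (most recent call last):
  File "<string>", line 7, in <module>
    np.save('side_now.npy',s['image']); print(barfit(s,(372,335),20,135), barfit(c,(440,222),14,170))
                                                                          ~~~~~~^^^^^^^^^^^^^^^^^^^^
  File "h.py", line 24, in barfit
    n,l,s,_=cv2.connectedComponentsWithStats(m); k=1+np.argmax(s[1:,4])
                                                     ~~~~~~~~~^^^^^^^^^
    return _wrapfunc(a, 'argmax', axis=axis, out=out, **kwds)
    return bound(*args, **kwds)
ValueError: attempt to get argmax of an empty sequence
```

The finger's seen x fits only if its tips were on the bar's top at z≈20, so the tips sit about 20 mm higher than the reported z implies. I open and go lower in cautious steps, watching the force.

{"op": "carry_out", "data": {"plan": [{"tx": 0, "ty": 0, "tz": -0.5, "grip": 40, "turn": 0}, {"tx": 0, "ty": 0, "tz": -0.5, "grip": 40, "turn": 0}, {"tx": 0, "ty": 0, "tz": -0.5, "grip": 40, "turn": 0}, {"tx": 0, "ty": 0, "tz": -0.5, "grip": 40, "turn": 0}, {"tx": 0, "ty": 0, "tz": -0.5, "grip": 40, "turn": 0}, {"tx": 0, "ty": 0, "tz": -0.3, "grip": 40, "turn": 0}, {"tx": 0, "ty": 0, "tz": 0, "grip": 40, "turn": 0}, {"tx": 0, "ty": 0, "tz": 0.1, "grip": 40, "turn": 0}]}}

```text
time: 9.0
tcp_pos: [509.7, -335.1, 6.7]
ee_rot: [-0.001, 0.998, 0.057, -0.001]
ft_force: [-0.1, 0.0, -1.0]
finger_gap: 37.6
gripper_force: 0.0
```

{"op": "carry_out", "data": {"plan": [{"tx": 0, "ty": 0, "tz": 0.02, "grip": 40, "turn": 0}, {"tx": 0, "ty": 0, "tz": 0.04, "grip": 40, "turn": 0}, {"tx": 0, "ty": 0, "tz": 0.06, "grip": 40, "turn": 0}, {"tx": 0, "ty": 0, "tz": 0.08, "grip": 40, "turn": 0}, {"tx": 0, "ty": 0, "tz": 0.1, "grip": 40, "turn": 0}, {"tx": 0, "ty": 0, "tz": 0.1, "grip": 40, "turn": 0}, {"tx": 0, "ty": 0, "tz": 0.1, "grip": 40, "turn": 0}, {"tx": 0, "ty": 0, "tz": 0.1, "grip": 40, "turn": 0}]}}

```text
time: 9.67
tcp_pos: [510.8, -335.9, 5.8]
ee_rot: [0.0, 0.998, 0.057, 0.0]
ft_force: [-0.4, 0.3, -0.5]
finger_gap: 38.0
gripper_force: 0.0
```

No contact at 5.8 mm, so that is confirmed: tip height ≈ reported z + 7 mm. I go down 9 mm more and grip.

{"op": "carry_out", "data": {"plan": [{"tx": 0, "ty": 0.03, "tz": 0.1, "grip": 40, "turn": 0}, {"tx": 0, "ty": 0.03, "tz": 0.2, "grip": 40, "turn": 0}, {"tx": 0, "ty": 0.03, "tz": 0.3, "grip": 40, "turn": 0}, {"tx": 0, "ty": 0.03, "tz": 0.3, "grip": 5, "turn": 0}, {"tx": 0, "ty": 0.03, "tz": 0.3, "grip": 5, "turn": 0}, {"tx": 0, "ty": 0.03, "tz": 0.3, "grip": 5, "turn": 0}, {"tx": 0, "ty": 0.03, "tz": 0.3, "grip": 5, "turn": 0}, {"tx": 0, "ty": 0.03, "tz": 0.3, "grip": 5, "turn": 0}], "squeeze": 35}}

```text
time: 10.33
tcp_pos: [510.7, -336.7, -3.4]
ee_rot: [-0.0, 0.998, 0.057, -0.0]
ft_force: [0.5, 0.0, -1.2]
finger_gap: 19.7
gripper_force: 35.0
```

Gripped (19.7 mm, 35 N). Now lift and carry.

```bash
python3 -c "
from h import *
to(st(0,-145,100),-13.15)"
```

```text
t 10.33 tcp [ 510.7 -336.7   -3.4] yang -83.4 zax [-0.  0. -1.] F [ 0.5  0.  -1.2] gap 19.7
tx,ty,tz [ 7.92 -9.86 -3.45] turn -11.71
```

{"op": "carry_out", "data": {"plan": [{"tx": 0, "ty": 0, "tz": -0.6, "grip": 5, "turn": 0}, {"tx": 0, "ty": 0, "tz": -1.6, "grip": 5, "turn": 0}, {"tx": 0, "ty": 0, "tz": -2.8, "grip": 5, "turn": -0.5}, {"tx": 0.7, "ty": -0.9, "tz": -3.4, "grip": 5, "turn": -1.5}, {"tx": 1.4, "ty": -1.7, "tz": -3.5, "grip": 5, "turn": -2.5}, {"tx": 2.1, "ty": -2.6, "tz": -3.5, "grip": 5, "turn": -3.5}, {"tx": 2.8, "ty": -3.5, "tz": -3.5, "grip": 5, "turn": -4.5}, {"tx": 3.5, "ty": -4.4, "tz": -3.5, "grip": 5, "turn": -5.5}]}}

```text
time: 11.0
tcp_pos: [600.4, -192.3, 101.9]
ee_rot: [0.0, 0.94, 0.341, 0.0]
ft_force: [0.2, -0.4, -1.6]
finger_gap: 19.9
gripper_force: 35.0
```

```bash
python3 -c "
from h import *
to(st(0,-145,100),-13.15)"
```

```text
t 11.0 tcp [ 600.4 -192.3  101.9] yang -50.2 zax [ 0. -0. -1.] F [ 0.2 -0.4 -1.6] gap 19.9
tx,ty,tz [ 6.65 -2.12  0.06] turn -6.17
```

{"op": "carry_out", "data": {"plan": [{"tx": 1.1, "ty": -0.35, "tz": 0, "grip": 5, "turn": -1}, {"tx": 2.2, "ty": -0.7, "tz": 0, "grip": 5, "turn": -2}, {"tx": 3.3, "ty": -1.05, "tz": 0, "grip": 5, "turn": -3}, {"tx": 4.4, "ty": -1.4, "tz": 0, "grip": 5, "turn": -4}, {"tx": 5.5, "ty": -1.75, "tz": 0, "grip": 5, "turn": -5}, {"tx": 6.3, "ty": -2, "tz": 0, "grip": 5, "turn": -5.8}, {"tx": 6.5, "ty": -2.05, "tz": 0, "grip": 5, "turn": -6}, {"tx": 6.5, "ty": -2.05, "tz": 0, "grip": 5, "turn": -6}]}}

```text
time: 11.67
tcp_pos: [711.7, -20.1, 101.0]
ee_rot: [-0.0, 0.79, 0.614, -0.0]
ft_force: [-0.0, 0.6, -1.3]
finger_gap: 19.6
gripper_force: 35.0
```

```bash
python3 -c "
from h import *
to(st(0,-128,50),-13.15)
o=arm.observe(); P=(o['tcp_pos']-O); print('stand xy',P@UX,P@UY)
s=cam('side'); c=cam('top'); B=o['tcp_pos']+[0,0,13.4]
print('exp px bar ends',proj(s,[B+80*UX,B-80*UX]).round(),proj(c,[B+80*UX,B-80*UX]).round())
b=o['tcp_pos'][2]+23.4
for cc,e in((s,proj(s,[B])),(c,proj(c,[B]))):
  for sg in(1,-1):
    p=tuple(int(v) for v in proj(cc,[B+sg*68*UX+[0,0,10]])[0]); print(p,cc['image'][p[1]-4:p[1]+5:2,p[0]-4:p[0]+5:4].tolist())
"
```

```text
t 11.67 tcp [711.7 -20.1 101. ] yang -14.3 zax [-0.001  0.    -1.   ] F [-0.   0.6 -1.3] gap 19.6
tx,ty,tz [ 0.15 -0.56  1.7 ] turn -0.19
stand xy -4.712837851463902 -144.83249347601677
exp px bar ends [[393. 163.]
 [410. 206.]] [[314. 121.]
 [365. 134.]]
(394, 163) [[[41, 41, 37], [28, 25, 28], [37, 51, 59]], [[142, 132, 126], [54, 53, 53], [41, 37, 34]], [[103, 97, 96], [77, 70, 66], [41, 49, 54]], [[68, 61, 62], [81, 77, 72], [36, 57, 68]], [[89, 85, 82], [121, 116, 109], [30, 29, 29]]]
(409, 199) [[[166, 156, 153], [161, 151, 146], [113, 105, 103]], [[170, 161, 158], [165, 157, 152], [115, 105, 99]], [[178, 168, 162], [170, 162, 157], [107, 98, 95]], [[144, 135, 132], [169, 158, 155], [141, 133, 126]], [[116, 109, 104], [148, 141, 136], [133, 126, 122]]]
(317, 121) [[[159, 175, 178], [136, 149, 153], [141, 156, 157]], [[157, 171, 176], [132, 145, 149], [136, 150, 153]], [[155, 170, 172], [128, 141, 144], [120, 134, 135]], [[151, 166, 170], [109, 123, 124], [104, 117, 118]], [[145, 159, 164], [89, 98, 101], [97, 107, 109]]]
(361, 131) [[[159, 173, 178], [141, 156, 159], [168, 184, 187]], [[142, 157, 159], [149, 164, 167], [171, 186, 190]], [[114, 127, 129], [160, 175, 178], [174, 189, 193]], [[114, 126, 128], [168, 184, 186], [179, 194, 197]], [[108, 118, 117], [173, 187, 191], [181, 196, 200]]]
```

```bash
python3 -c "
from h import *
s=cam('side'); k=lambda X:((proj(s,X)-[265,150])*3).round().tolist()
print('near rest lips',k([st(-54,-122,38),st(-54,-88,38),st(-54,-105,24)]),'far',k([st(54,-122,38),st(54,-88,38),st(54,-105,24)]))
print('board corners top',k([st(-70,-155,12),st(-70,185,12),st(70,-155,12)]), 'wall end',k([st(-46,-84,48),st(-46,21,48)]),'frame',k([st(-45,-20,197),st(-45,180,197)]))
o=arm.observe(); B=o['tcp_pos']+[0,0,13.4]; D=R()[:,0]*80; N=R()[:,1]*10
print('bar end exp (top corners)',[proj(s,[B+sg*D+n*N+[0,0,10] for n in(1,-1)]).round(1).tolist() for sg in(1,-1)])
hs=cv2.cvtColor(s['image'],cv2.COLOR_BGR2HSV); g=cv2.cvtColor(s['image'],6)
m=((g>138)&(hs[...,1]<45)).astype(np.uint8); w=np.zeros_like(m); cv2.circle(w,(409,200),16,1,-1); m*=w
n,l,t,ce=cv2.connectedComponentsWithStats(m); j=1+np.argmax(t[1:,4]); cs=cv2.findContours((l==j).astype(np.uint8),0,1)[0]
print(t[j],ce[j],cv2.boxPoints(cv2.minAreaRect(cs[0])).round(1).tolist())
cv2.imwrite('pics/p1.png',cv2.resize(s['image'][130:260,320:480],(740,600),interpolation=cv2.INTER_CUBIC))
"
```

```text
near rest lips [[389.0, 198.0], [354.0, 203.0], [370.0, 209.0]] far [[357.0, 111.0], [324.0, 116.0], [339.0, 123.0]]
board corners top [[424.0, 222.0], [65.0, 279.0], [382.0, 112.0]] wall end [[349.0, 190.0], [237.0, 207.0]] frame [[292.0, 91.0], [54.0, 125.0]]
bar end exp (top corners) [[[397.2, 160.6], [390.4, 161.4]], [[413.8, 204.0], [406.4, 205.0]]]
[401 185  12  20 130] [406.28461538 194.91538462] [[399.20001220703125, 186.8000030517578], [406.1000061035156, 184.1999969482422], [413.20001220703125, 203.1999969482422], [406.29998779296875, 205.8000030517578]]
```

The bar's visible end in the side view is at (413,203)/(406,206) and matches the expectation to half a pixel, so the +20 mm height offset holds here too. Next I go down beside the rests at y≈-128, then slide in under the frame.

{"op": "carry_out", "data": {"plan": [{"tx": 0.15, "ty": -0.55, "tz": 0.5, "grip": 5, "turn": -0.2}, {"tx": 0.15, "ty": -0.55, "tz": 1.2, "grip": 5, "turn": -0.2}, {"tx": 0.15, "ty": -0.55, "tz": 1.8, "grip": 5, "turn": -0.2}, {"tx": 0.15, "ty": -0.55, "tz": 2, "grip": 5, "turn": -0.2}, {"tx": 0.15, "ty": -0.55, "tz": 2, "grip": 5, "turn": -0.2}, {"tx": 0.15, "ty": -0.55, "tz": 2, "grip": 5, "turn": -0.2}, {"tx": 0.15, "ty": -0.55, "tz": 2, "grip": 5, "turn": -0.2}, {"tx": 0.15, "ty": -0.55, "tz": 2, "grip": 5, "turn": -0.2}]}}

```text
time: 12.48
tcp_pos: [697.4, -14.1, 43.2]
ee_rot: [0.001, 0.784, 0.621, 0.001]
ft_force: [0.5, 0.1, -1.7]
finger_gap: 19.8
gripper_force: 35.0
```

```bash
python3 -c "
from h import *
to(st(0,-109.5,37.5),-13.15)"
```

```text
t 12.48 tcp [697.4 -14.1  43.2] yang -13.3 zax [ 0.003 -0.    -1.   ] F [ 0.5  0.1 -1.7] gap 19.8
tx,ty,tz [ 0.07 -0.67  0.19] turn -0.02
```

{"op": "carry_out", "data": {"plan": [{"tx": 0.08, "ty": -0.2, "tz": 0.05, "grip": 5, "turn": 0}, {"tx": 0.08, "ty": -0.4, "tz": 0.05, "grip": 5, "turn": 0}, {"tx": 0.08, "ty": -0.6, "tz": 0.05, "grip": 5, "turn": 0}, {"tx": 0.08, "ty": -0.66, "tz": 0.05, "grip": 5, "turn": 0}, {"tx": 0.08, "ty": -0.66, "tz": 0.05, "grip": 5, "turn": 0}, {"tx": 0.08, "ty": -0.66, "tz": 0.05, "grip": 5, "turn": 0}, {"tx": 0.08, "ty": -0.66, "tz": 0.05, "grip": 5, "turn": 0}, {"tx": 0.08, "ty": -0.66, "tz": 0.05, "grip": 5, "turn": 0}]}}

```text
time: 13.15
tcp_pos: [680.7, -7.0, 41.4]
ee_rot: [0.003, 0.784, 0.621, 0.003]
ft_force: [6.9, -0.7, -1.6]
finger_gap: 19.5
gripper_force: 35.0
```

```bash
python3 -c "
from h import *
to(st(0,-108,31),-13.15)
s=cam('side'); c=cam('top'); o=arm.observe(); B=o['tcp_pos']+[0,0,13.4]; D=R()[:,0]*80; N=R()[:,1]*10
hs=cv2.cvtColor(s['image'],cv2.COLOR_BGR2HSV); g=cv2.cvtColor(s['image'],6)
q=[int(v) for v in proj(s,[B-70*UX])[0]]
m=((g>138)&(hs[...,1]<45)).astype(np.uint8); w=np.zeros_like(m); cv2.circle(w,tuple(q),14,1,-1); m*=w
n,l,t,ce=cv2.connectedComponentsWithStats(m); j=1+np.argmax(t[1:,4]); cs=cv2.findContours((l==j).astype(np.uint8),0,1)[0]
print(q,t[j],cv2.boxPoints(cv2.minAreaRect(cs[0])).round(1).tolist(),proj(s,[B-D+n*N+[0,0,10] for n in(1,-1)]).round(1).tolist())
cv2.imwrite('pics/p2.png',cv2.resize(s['image'][160:260,330:450],(720,600),interpolation=cv2.INTER_CUBIC))
"
```

```text
t 13.15 tcp [680.7  -7.   41.4] yang -13.2 zax [ 0.007 -0.001 -1.   ] F [ 6.9 -0.7 -1.6] gap 19.5
tx,ty,tz [-0.03 -0.13  0.34] turn -0.01
[393, 216] [387 203  11  15 100] [[385.79998779296875, 203.89999389648438], [392.1000061035156, 201.1999969482422], [398.3999938964844, 216.0], [392.1000061035156, 218.6999969482422]] [[398.5, 217.0], [391.4, 218.2]]
```

A light 7 N contact in x: the plate's edge touches the frame's end, which supports the side view's hint that the stand lies about 2.5 mm further towards -y. I ease back 1 mm and lower so that the plate slips under the frame.

{"op": "carry_out", "data": {"plan": [{"tx": 0, "ty": 0.05, "tz": 0.04, "grip": 5, "turn": 0}, {"tx": 0, "ty": 0.05, "tz": 0.08, "grip": 5, "turn": 0}, {"tx": 0, "ty": 0.05, "tz": 0.12, "grip": 5, "turn": 0}, {"tx": 0, "ty": 0.05, "tz": 0.16, "grip": 5, "turn": 0}, {"tx": 0, "ty": 0.05, "tz": 0.2, "grip": 5, "turn": 0}, {"tx": 0, "ty": 0.05, "tz": 0.24, "grip": 5, "turn": 0}, {"tx": 0, "ty": 0.05, "tz": 0.24, "grip": 5, "turn": 0}, {"tx": 0, "ty": 0.05, "tz": 0.24, "grip": 5, "turn": 0}]}}

```text
time: 13.92
tcp_pos: [678.4, -6.9, 32.6]
ee_rot: [-0.0, 0.784, 0.621, -0.0]
ft_force: [0.5, -0.6, -0.9]
finger_gap: 19.4
gripper_force: 35.0
```

```bash
python3 -c "
from h import *
to(st(0,-107.5,22),-13.15); P=arm.observe()['tcp_pos']-O; print(P@UX,P@UY)"
```

```text
t 13.92 tcp [678.4  -6.9  32.6] yang -13.2 zax [-0.001  0.    -1.   ] F [ 0.5 -0.6 -0.9] gap 19.4
tx,ty,tz [-0.02 -0.07  0.35] turn -0.01
0.6075077922623038 -109.46528186762698
```

Free of the frame and between the lips. Lower onto the notch floors, and release if contact looks right.

{"op": "carry_out", "data": {"plan": [{"tx": 0, "ty": -0.06, "tz": 0.08, "grip": 5, "turn": 0}, {"tx": 0, "ty": -0.06, "tz": 0.15, "grip": 5, "turn": 0}, {"tx": 0, "ty": -0.06, "tz": 0.22, "grip": 5, "turn": 0}, {"tx": 0, "ty": -0.06, "tz": 0.3, "grip": 5, "turn": 0}, {"tx": 0, "ty": -0.06, "tz": 0.36, "grip": 5, "turn": 0}, {"tx": 0, "ty": -0.06, "tz": 0.41, "grip": 5, "turn": 0}, {"tx": 0, "ty": -0.06, "tz": 0.43, "grip": 5, "turn": 0}, {"tx": 0, "ty": -0.06, "tz": 0.43, "grip": 5, "turn": 0}]}}

```text
time: 14.58
tcp_pos: [677.2, -6.6, 20.6]
ee_rot: [-0.0, 0.784, 0.621, -0.0]
ft_force: [-1.6, 1.3, 1.8]
finger_gap: 19.6
gripper_force: 35.0
```

```bash
python3 -c "
from h import *
to(st(0,-107.5,22),-13.15); P=arm.observe()['tcp_pos']-O; print(P@UX,P@UY)"
```

```text
t 14.58 tcp [677.2  -6.6  20.6] yang -13.2 zax [-0.  0. -1.] F [-1.6  1.3  1.8] gap 19.6
tx,ty,tz [-0.02 -0.02 -0.05] turn -0.01
0.6449505779248064 -108.15414230892101
```

Seated (rep z 20.6 = bar on z 24). Release, open wide, slide back -y, then up.

{"op": "carry_out", "data": {"plan": [{"tx": 0, "ty": 0, "tz": 0, "grip": 85, "turn": 0}, {"tx": 0, "ty": 0, "tz": 0, "grip": 85, "turn": 0}, {"tx": 0, "ty": 0, "tz": 0, "grip": 85, "turn": 0}, {"tx": 0, "ty": 0, "tz": 0, "grip": 85, "turn": 0}, {"tx": 0, "ty": 0, "tz": 0, "grip": 85, "turn": 0}, {"tx": 0, "ty": 0, "tz": 0, "grip": 85, "turn": 0}, {"tx": 0, "ty": 0, "tz": 0, "grip": 85, "turn": 0}, {"tx": 0, "ty": 0, "tz": 0, "grip": 85, "turn": 0}]}}

```text
time: 15.25
tcp_pos: [677.3, -6.6, 20.1]
ee_rot: [-0.0, 0.784, 0.621, 0.0]
ft_force: [0.1, 0.2, -0.0]
finger_gap: 69.6
gripper_force: 0.0
```

{"op": "carry_out", "data": {"plan": [{"tx": 0, "ty": 0, "tz": 0, "grip": 85, "turn": 0}, {"tx": 0, "ty": 0.2, "tz": 0, "grip": 85, "turn": 0}, {"tx": 0, "ty": 0.45, "tz": 0, "grip": 85, "turn": 0}, {"tx": 0, "ty": 0.7, "tz": 0, "grip": 85, "turn": 0}, {"tx": 0, "ty": 0.75, "tz": -0.3, "grip": 85, "turn": 0}, {"tx": 0, "ty": 0.75, "tz": -1, "grip": 85, "turn": 0}, {"tx": 0, "ty": 0.75, "tz": -2, "grip": 85, "turn": 0}, {"tx": 0, "ty": 0.75, "tz": -3, "grip": 85, "turn": 0}]}}

```text
time: 15.92
tcp_pos: [698.9, -11.8, 110.7]
ee_rot: [-0.001, 0.784, 0.621, -0.001]
ft_force: [0.9, 0.9, -0.3]
finger_gap: 79.7
gripper_force: 0.0
```

```bash
python3 -c "
from h import *
to(st(0,-180,200),-13.15)
s=cam('side'); c=cam('top')
for yy in(-105,-108):
  for cc,n in((s,'s'),(c,'t')): print(n,yy,proj(cc,[st(x,yy+d,44) for x in(80,-80) for d in (10,-10)]).round(1).tolist())
g=cv2.cvtColor(s['image'],6); hs=cv2.cvtColor(s['image'],cv2.COLOR_BGR2HSV)
q=[int(v) for v in proj(s,[st(-70,-107,40)])[0]]
m=((g>138)&(hs[...,1]<45)).astype(np.uint8); w=np.zeros_like(m); cv2.circle(w,tuple(q),14,1,-1); m*=w
n,l,t,ce=cv2.connectedComponentsWithStats(m); j=1+np.argmax(t[1:,4]); cs=cv2.findContours((l==j).astype(np.uint8),0,1)[0]
print(cv2.boxPoints(cv2.minAreaRect(cs[0])).round(1).tolist())
o=arm.observe(); print(o['joint_positions'].round(3))
"
```

```text
t 15.92 tcp [698.9 -11.8 110.7] yang -13.2 zax [-0.002  0.    -1.   ] F [ 0.9  0.9 -0.3] gap 79.7
tx,ty,tz [-0.01  1.64 -2.98] turn -0.02
s -105 [[373.1, 180.5], [379.7, 179.6], [388.3, 223.4], [395.3, 222.3]]
t -105 [[308.5, 144.1], [310.2, 138.3], [357.7, 156.4], [359.2, 150.5]]
s -108 [[374.1, 180.4], [380.6, 179.4], [389.3, 223.2], [396.3, 222.1]]
t -108 [[308.8, 143.2], [310.4, 137.5], [357.9, 155.5], [359.4, 149.6]]
[[384.20001220703125, 207.60000610351562], [390.5, 205.5], [395.79998779296875, 221.39999389648438], [389.5, 223.5]]
[-0.116  0.508  1.336  0.     1.286  0.115]
```

The bar's end corners match z 44 and y≈-107.5 in the side view, so it lies down in the notches. The tap needs a leaning tool, but the moves only shift and turn about tool z. I find out how the arm treats a pose past its reach: whether the orientation gives way.

{"op": "carry_out", "data": {"plan": [{"tx": 0, "ty": 0.5, "tz": -1.3, "grip": 30, "turn": 0}, {"tx": 0, "ty": 1.5, "tz": -2.6, "grip": 30, "turn": 0}, {"tx": 0, "ty": 2.8, "tz": -3.5, "grip": 30, "turn": 0}, {"tx": 0, "ty": 4.2, "tz": -3.5, "grip": 30, "turn": 0}, {"tx": 0, "ty": 5.5, "tz": -3.5, "grip": 30, "turn": 0}, {"tx": 0, "ty": 6.9, "tz": -3.5, "grip": 30, "turn": 0}, {"tx": 0, "ty": 8.2, "tz": -3.5, "grip": 30, "turn": 0}, {"tx": 0, "ty": 9.5, "tz": -3.5, "grip": 30, "turn": 0}]}}

```text
time: 16.68
tcp_pos: [936.5, -70.9, 201.0]
ee_rot: [0.005, 0.784, 0.621, 0.006]
ft_force: [-10.7, 0.4, 10.9]
finger_gap: 30.7
gripper_force: 0.0
```

```bash
python3 -c "
from h import *
to(st(0,-180,200),-13.15)
o=arm.observe(); print(o['joint_positions'].round(3),o['joint_velocities'].round(2))
"
```

```text
t 16.68 tcp [936.5 -70.9 201. ] yang -13.2 zax [ 0.017 -0.001 -1.   ] F [-10.7   0.4  10.9] gap 30.7
tx,ty,tz [ 0.09 -6.51 -0.07] turn -0.01
[-0.15   0.964  0.22   0.002  1.941  0.081] [-0.07  0.38 -0.    0.02  0.15 -0.07]
```

{"op": "carry_out", "data": {"plan": [{"tx": 0, "ty": 0, "tz": -0.5, "grip": 30, "turn": 0}, {"tx": 0, "ty": 0.5, "tz": -1, "grip": 30, "turn": 0}, {"tx": 0, "ty": 1.0, "tz": -1, "grip": 30, "turn": 0}, {"tx": 0, "ty": 1.5, "tz": -1, "grip": 30, "turn": 0}, {"tx": 0, "ty": 2, "tz": -1, "grip": 30, "turn": 0}, {"tx": 0, "ty": 3, "tz": -1, "grip": 30, "turn": 0}, {"tx": 0, "ty": 3, "tz": -1, "grip": 30, "turn": 0}, {"tx": 0, "ty": 3, "tz": -1, "grip": 30, "turn": 0}]}}

```text
time: 17.35
tcp_pos: [953.5, -85.0, 202.1]
ee_rot: [0.022, 0.784, 0.62, 0.023]
ft_force: [-0.6, -0.5, -0.7]
finger_gap: 28.3
gripper_force: 0.0
```

```bash
python3 -c "
from h import *
to(st(0,-180,200),-13.15)
o=arm.observe(); print(o['joint_positions'].round(3),o['joint_velocities'].round(2))
"
```

```text
t 17.35 tcp [953.5 -85.  202.1] yang -13.3 zax [ 0.063 -0.005 -0.998] F [-0.6 -0.5 -0.7] gap 28.3
tx,ty,tz [ 0.42 -7.16 -0.37] turn -0.02
[-0.164  0.963  0.22   0.005  1.896  0.069] [-0.    0.02 -0.    0.   -0.01 -0.  ]
```

Past its reach the arm does let the tool lean outward (3.6° so far). So I go out in the direction of stand +x (azimuth 77°) and lean the tool there, which is just the lean needed for tapping from the stand's -x side.

```bash
python3 -c "
from h import *
to([159,682,250])"
```

```text
t 17.35 tcp [953.5 -85.  202.1] yang -13.3 zax [ 0.063 -0.005 -0.998] F [-0.6 -0.5 -0.7] gap 28.3
tx,ty,tz [ 18.84 -31.48  -3.39] turn 0
```

{"op": "carry_out", "data": {"plan": [{"tx": 0.5, "ty": -1, "tz": -1, "grip": 0, "turn": 0}, {"tx": 18.8, "ty": -31.5, "tz": -3.4, "grip": 0, "turn": 0}, {"tx": 18.8, "ty": -31.5, "tz": -3.4, "grip": 0, "turn": 0}, {"tx": 18.8, "ty": -31.5, "tz": -3.4, "grip": 0, "turn": 0}, {"tx": 18.8, "ty": -31.5, "tz": -3.4, "grip": 0, "turn": 0}, {"tx": 18.8, "ty": -31.5, "tz": -3.4, "grip": 0, "turn": 0}, {"tx": 18.8, "ty": -31.5, "tz": -3.4, "grip": 0, "turn": 0}, {"tx": 18.8, "ty": -31.5, "tz": -3.4, "grip": 0, "turn": 0}]}}

```text
time: 18.02
tcp_pos: [718.4, 138.6, 235.9]
ee_rot: [0.022, 0.783, 0.621, 0.024]
ft_force: [0.3, 0.5, -0.1]
finger_gap: 1.1
gripper_force: 0.0
```

```bash
python3 -c "
from h import *
to([159,682,250])"
```

```text
t 18.02 tcp [718.4 138.6 235.9] yang -13.3 zax [ 0.064 -0.005 -0.998] F [ 0.3  0.5 -0.1] gap 1.1
tx,ty,tz [ 13.37 -22.23  -1.76] turn 0
```

The lean stays after retracting. I carry on to azimuth 77°.

{"op": "carry_out", "data": {"plan": [{"tx": 13.4, "ty": -22.2, "tz": -1.8, "grip": 0, "turn": 0}, {"tx": 13.4, "ty": -22.2, "tz": -1.8, "grip": 0, "turn": 0}, {"tx": 13.4, "ty": -22.2, "tz": -1.8, "grip": 0, "turn": 0}, {"tx": 13.4, "ty": -22.2, "tz": -1.8, "grip": 0, "turn": 0}, {"tx": 13.4, "ty": -22.2, "tz": -1.8, "grip": 0, "turn": 0}, {"tx": 13.4, "ty": -22.2, "tz": -1.8, "grip": 0, "turn": 0}, {"tx": 13.4, "ty": -22.2, "tz": -1.8, "grip": 0, "turn": 0}, {"tx": 13.4, "ty": -22.2, "tz": -1.8, "grip": 0, "turn": 0}]}}

```text
time: 18.68
tcp_pos: [479.8, 371.6, 243.2]
ee_rot: [0.021, 0.784, 0.62, 0.024]
ft_force: [1.0, 1.0, -0.3]
finger_gap: 0.9
gripper_force: 0.0
```

```bash
python3 -c "
from h import *
to([159,682,250]); to([300,1070,260])"
```

```text
t 18.68 tcp [479.8 371.6 243.2] yang -13.3 zax [ 0.064 -0.003 -0.998] F [ 1.   1.  -0.3] gap 0.9
tx,ty,tz [  7.63 -12.74  -0.95] turn 0
t 18.68 tcp [479.8 371.6 243.2] yang -13.3 zax [ 0.064 -0.003 -0.998] F [ 1.   1.  -0.3] gap 0.9
tx,ty,tz [ 21.3  -11.12  -1.02] turn 0
```

{"op": "carry_out", "data": {"plan": [{"tx": 11.6, "ty": -13, "tz": -1, "grip": 0, "turn": 0}, {"tx": 11.6, "ty": -13, "tz": -1, "grip": 0, "turn": 0}, {"tx": 11.6, "ty": -13, "tz": -1, "grip": 0, "turn": 0}, {"tx": 11.6, "ty": -13, "tz": -1, "grip": 0, "turn": 0}, {"tx": 11.6, "ty": -13, "tz": -1, "grip": 0, "turn": 0}, {"tx": 11.6, "ty": -13, "tz": -1, "grip": 0, "turn": 0}, {"tx": 11.6, "ty": -13, "tz": -1, "grip": 0, "turn": 0}, {"tx": 11.6, "ty": -13, "tz": -1, "grip": 0, "turn": 0}]}}

```text
time: 19.35
tcp_pos: [287.6, 644.9, 249.0]
ee_rot: [0.021, 0.783, 0.621, 0.024]
ft_force: [1.3, 0.6, 0.1]
finger_gap: 0.3
gripper_force: 0.0
```

```bash
python3 -c "
from h import *
to([220,950,250])"
```

```text
t 19.35 tcp [287.6 644.9 249. ] yang -13.2 zax [ 0.063 -0.002 -0.998] F [1.3 0.6 0.1] gap 0.3
tx,ty,tz [ 9.39 -4.51 -0.2 ] turn 0
```

{"op": "carry_out", "data": {"plan": [{"tx": 4, "ty": -4.5, "tz": -0.2, "grip": 0, "turn": 0}, {"tx": 6, "ty": -4.5, "tz": -0.2, "grip": 0, "turn": 0}, {"tx": 8, "ty": -4.5, "tz": -0.2, "grip": 0, "turn": 0}, {"tx": 9.4, "ty": -4.5, "tz": -0.2, "grip": 0, "turn": 0}, {"tx": 14, "ty": -4.5, "tz": -0.2, "grip": 0, "turn": 0}, {"tx": 20, "ty": -4.5, "tz": -0.2, "grip": 0, "turn": 0}, {"tx": 24, "ty": -4.5, "tz": -0.2, "grip": 0, "turn": 0}, {"tx": 24, "ty": -4.5, "tz": -0.2, "grip": 0, "turn": 0}]}}

```text
time: 20.02
tcp_pos: [244.5, 902.6, 214.6]
ee_rot: [0.016, 0.783, 0.621, 0.028]
ft_force: [-0.6, -2.8, -2.8]
finger_gap: 0.5
gripper_force: 0.0
```

{"op": "carry_out", "data": {"plan": [{"tx": 12, "ty": 0, "tz": -0.5, "grip": 0, "turn": 0}, {"tx": 12, "ty": 0, "tz": -0.5, "grip": 0, "turn": 0}, {"tx": 12, "ty": 0, "tz": -0.5, "grip": 0, "turn": 0}, {"tx": 12, "ty": 0, "tz": -0.5, "grip": 0, "turn": 0}, {"tx": 12, "ty": 0, "tz": -0.5, "grip": 0, "turn": 0}, {"tx": 12, "ty": 0, "tz": -0.5, "grip": 0, "turn": 0}, {"tx": 12, "ty": 0, "tz": -0.5, "grip": 0, "turn": 0}, {"tx": 12, "ty": 0, "tz": -0.5, "grip": 0, "turn": 0}]}}

```text
time: 20.68
tcp_pos: [255.5, 953.2, 157.4]
ee_rot: [-0.0, 0.782, 0.621, 0.052]
ft_force: [0.6, 0.0, -0.1]
finger_gap: -0.1
gripper_force: 0.0
```

```bash
python3 -c "
from h import *
to([220,1050,250]); o=arm.observe(); print(o['joint_positions'].round(3),o['joint_velocities'].round(2))"
```

```text
t 20.68 tcp [255.5 953.2 157.4] yang -13.3 zax [ 0.081  0.065 -0.995] F [ 0.6  0.  -0.1] gap -0.1
tx,ty,tz [ 3.12 -1.69 -2.95] turn 0
[ 1.262  1.012  0.221 -0.059  1.822  1.473] [ 0.01  0.06  0.    0.   -0.06  0.01]
```

The lean grows only about 4° per push and z drops. I try a much larger demand, along outward and up, to see whether it scales.

{"op": "carry_out", "data": {"plan": [{"tx": 60, "ty": 0, "tz": -22, "grip": 0, "turn": 0}, {"tx": 60, "ty": 0, "tz": -22, "grip": 0, "turn": 0}, {"tx": 60, "ty": 0, "tz": -22, "grip": 0, "turn": 0}, {"tx": 60, "ty": 0, "tz": -22, "grip": 0, "turn": 0}, {"tx": 60, "ty": 0, "tz": -22, "grip": 0, "turn": 0}, {"tx": 60, "ty": 0, "tz": -22, "grip": 0, "turn": 0}, {"tx": 60, "ty": 0, "tz": -22, "grip": 0, "turn": 0}, {"tx": 60, "ty": 0, "tz": -22, "grip": 0, "turn": 0}]}}

```text
time: 21.35
tcp_pos: [250.6, 968.1, 165.4]
ee_rot: [-0.013, 0.781, 0.621, 0.068]
ft_force: [-0.1, -0.2, -0.5]
finger_gap: 0.3
gripper_force: 0.0
```

```bash
python3 -c "
from h import *
to([220,1050,250]); o=arm.observe(); print(o['joint_positions'].round(3),o['joint_velocities'].round(2))"
```

```text
t 21.35 tcp [250.6 968.1 165.4] yang -13.3 zax [ 0.091  0.105 -0.99 ] F [-0.1 -0.2 -0.5] gap 0.3
tx,ty,tz [ 2.76 -1.43 -2.6 ] turn 0
[ 1.27   1.005  0.221 -0.057  1.787  1.482] [ 0.01  0.    0.   -0.    0.    0.01]
```

The lean accumulates about 2–4° per call, so several calls will do it. I batch them.

{"op": "carry_out", "data": {"plan": [{"tx": 60, "ty": 0, "tz": 0, "grip": 0, "turn": 0}, {"tx": 60, "ty": 0, "tz": 0, "grip": 0, "turn": 0}, {"tx": 60, "ty": 0, "tz": 0, "grip": 0, "turn": 0}, {"tx": 60, "ty": 0, "tz": 0, "grip": 0, "turn": 0}, {"tx": 60, "ty": 0, "tz": 0, "grip": 0, "turn": 0}, {"tx": 60, "ty": 0, "tz": 0, "grip": 0, "turn": 0}, {"tx": 60, "ty": 0, "tz": 0, "grip": 0, "turn": 0}, {"tx": 60, "ty": 0, "tz": 0, "grip": 0, "turn": 0}]}}

```text
time: 22.02
tcp_pos: [260.0, 1012.2, 96.8]
ee_rot: [-0.026, 0.779, 0.62, 0.085]
ft_force: [0.3, 0.4, -0.8]
finger_gap: 0.0
gripper_force: 0.0
```

{"op": "carry_out", "data": {"plan": [{"tx": 4, "ty": 0, "tz": 0, "grip": 0, "turn": 0}, {"tx": 4, "ty": 0, "tz": 0, "grip": 0, "turn": 0}, {"tx": 4, "ty": 0, "tz": 0, "grip": 0, "turn": 0}, {"tx": 4, "ty": 0, "tz": 0, "grip": 0, "turn": 0}, {"tx": 4, "ty": 0, "tz": 0, "grip": 0, "turn": 0}, {"tx": 4, "ty": 0, "tz": 0, "grip": 0, "turn": 0}, {"tx": 4, "ty": 0, "tz": 0, "grip": 0, "turn": 0}, {"tx": 4, "ty": 0, "tz": 0, "grip": 0, "turn": 0}]}}

```text
time: 22.68
tcp_pos: [264.6, 1034.5, 85.8]
ee_rot: [-0.039, 0.777, 0.62, 0.103]
ft_force: [0.3, 0.8, 0.7]
finger_gap: 0.6
gripper_force: 0.0
```

```bash
python3 -c "
from h import *
to([220,1050,250]); o=arm.observe(); print(o['joint_positions'].round(3),o['joint_velocities'].round(2))"
```

```text
t 22.68 tcp [ 264.6 1034.5   85.8] yang -13.3 zax [ 0.111  0.189 -0.976] F [0.3 0.8 0.7] gap 0.6
tx,ty,tz [ 1.32 -1.2  -5.41] turn 0
[ 1.275  1.093  0.221 -0.051  1.612  1.492] [ 0.    0.    0.   -0.   -0.01  0.  ]
```

{"op": "carry_out", "data": {"plan": [{"tx": 6, "ty": 0, "tz": -2, "grip": 0, "turn": 0}, {"tx": 6, "ty": 0, "tz": -2, "grip": 0, "turn": 0}, {"tx": 6, "ty": 0, "tz": -2, "grip": 0, "turn": 0}, {"tx": 6, "ty": 0, "tz": -2, "grip": 0, "turn": 0}, {"tx": 6, "ty": 0, "tz": -2, "grip": 0, "turn": 0}, {"tx": 6, "ty": 0, "tz": -2, "grip": 0, "turn": 0}, {"tx": 6, "ty": 0, "tz": -2, "grip": 0, "turn": 0}, {"tx": 6, "ty": 0, "tz": -2, "grip": 0, "turn": 0}]}}

```text
time: 23.35
tcp_pos: [261.8, 1041.7, 118.4]
ee_rot: [-0.052, 0.775, 0.619, 0.12]
ft_force: [-0.4, -1.4, 1.0]
finger_gap: 0.5
gripper_force: 0.0
```

{"op": "carry_out", "data": {"plan": [{"tx": 6, "ty": 0, "tz": -2, "grip": 0, "turn": 0}, {"tx": 6, "ty": 0, "tz": -2, "grip": 0, "turn": 0}, {"tx": 6, "ty": 0, "tz": -2, "grip": 0, "turn": 0}, {"tx": 6, "ty": 0, "tz": -2, "grip": 0, "turn": 0}, {"tx": 6, "ty": 0, "tz": -2, "grip": 0, "turn": 0}, {"tx": 6, "ty": 0, "tz": -2, "grip": 0, "turn": 0}, {"tx": 6, "ty": 0, "tz": -2, "grip": 0, "turn": 0}, {"tx": 6, "ty": 0, "tz": -2, "grip": 0, "turn": 0}]}}

```text
time: 24.02
tcp_pos: [258.9, 1047.3, 153.7]
ee_rot: [-0.066, 0.772, 0.617, 0.137]
ft_force: [-0.3, -0.2, -0.4]
finger_gap: 0.7
gripper_force: 0.0
```

{"op": "carry_out", "data": {"plan": [{"tx": 6, "ty": 0, "tz": -1, "grip": 0, "turn": 0}, {"tx": 6, "ty": 0, "tz": -1, "grip": 0, "turn": 0}, {"tx": 6, "ty": 0, "tz": -1, "grip": 0, "turn": 0}, {"tx": 6, "ty": 0, "tz": -1, "grip": 0, "turn": 0}, {"tx": 6, "ty": 0, "tz": -1, "grip": 0, "turn": 0}, {"tx": 6, "ty": 0, "tz": -1, "grip": 0, "turn": 0}, {"tx": 6, "ty": 0, "tz": -1, "grip": 0, "turn": 0}, {"tx": 6, "ty": 0, "tz": -1, "grip": 0, "turn": 0}]}}

```text
time: 24.68
tcp_pos: [259.3, 1059.9, 169.3]
ee_rot: [-0.079, 0.769, 0.616, 0.154]
ft_force: [0.6, 1.0, 0.1]
finger_gap: 0.5
gripper_force: 0.0
```

```bash
python3 -c "
from h import *
to([220,1050,250]); o=arm.observe(); print(o['joint_positions'].round(3),o['joint_velocities'].round(2))"
```

```text
t 24.68 tcp [ 259.3 1059.9  169.3] yang -13.3 zax [ 0.139  0.311 -0.94 ] F [0.6 1.  0.1] gap 0.5
tx,ty,tz [ 0.34 -1.01 -2.81] turn 0
[ 1.284  1.022  0.222 -0.045  1.553  1.497] [ 0. -0.  0. -0.  0.  0.]
```

{"op": "carry_out", "data": {"plan": [{"tx": 6, "ty": 0, "tz": -0.5, "grip": 0, "turn": 0}, {"tx": 6, "ty": 0, "tz": -0.5, "grip": 0, "turn": 0}, {"tx": 6, "ty": 0, "tz": -0.5, "grip": 0, "turn": 0}, {"tx": 6, "ty": 0, "tz": -0.5, "grip": 0, "turn": 0}, {"tx": 6, "ty": 0, "tz": -0.5, "grip": 0, "turn": 0}, {"tx": 6, "ty": 0, "tz": -0.5, "grip": 0, "turn": 0}, {"tx": 6, "ty": 0, "tz": -0.5, "grip": 0, "turn": 0}, {"tx": 6, "ty": 0, "tz": -0.5, "grip": 0, "turn": 0}]}}

```text
time: 25.35
tcp_pos: [260.8, 1074.9, 179.0]
ee_rot: [-0.093, 0.765, 0.614, 0.171]
ft_force: [0.8, 0.3, -0.1]
finger_gap: 0.6
gripper_force: 0.0
```

{"op": "carry_out", "data": {"plan": [{"tx": 6, "ty": 0, "tz": -0.5, "grip": 0, "turn": 0}, {"tx": 6, "ty": 0, "tz": -0.5, "grip": 0, "turn": 0}, {"tx": 6, "ty": 0, "tz": -0.5, "grip": 0, "turn": 0}, {"tx": 6, "ty": 0, "tz": -0.5, "grip": 0, "turn": 0}, {"tx": 6, "ty": 0, "tz": -0.5, "grip": 0, "turn": 0}, {"tx": 6, "ty": 0, "tz": -0.5, "grip": 0, "turn": 0}, {"tx": 6, "ty": 0, "tz": -0.5, "grip": 0, "turn": 0}, {"tx": 6, "ty": 0, "tz": -0.5, "grip": 0, "turn": 0}]}}

```text
time: 26.02
tcp_pos: [261.6, 1087.6, 194.3]
ee_rot: [-0.106, 0.761, 0.611, 0.188]
ft_force: [0.6, -0.1, 0.3]
finger_gap: 0.7
gripper_force: 0.0
```

{"op": "carry_out", "data": {"plan": [{"tx": 6, "ty": 0, "tz": 0, "grip": 0, "turn": 0}, {"tx": 6, "ty": 0, "tz": 0, "grip": 0, "turn": 0}, {"tx": 6, "ty": 0, "tz": 0, "grip": 0, "turn": 0}, {"tx": 6, "ty": 0, "tz": 0, "grip": 0, "turn": 0}, {"tx": 6, "ty": 0, "tz": 0, "grip": 0, "turn": 0}, {"tx": 6, "ty": 0, "tz": 0, "grip": 0, "turn": 0}, {"tx": 6, "ty": 0, "tz": 0, "grip": 0, "turn": 0}, {"tx": 6, "ty": 0, "tz": 0, "grip": 0, "turn": 0}]}}

```text
time: 26.68
tcp_pos: [263.5, 1102.7, 203.6]
ee_rot: [-0.119, 0.757, 0.609, 0.205]
ft_force: [0.4, 0.1, 0.9]
finger_gap: 0.5
gripper_force: 0.0
```

{"op": "carry_out", "data": {"plan": [{"tx": 6, "ty": 0, "tz": 0, "grip": 0, "turn": 0}, {"tx": 6, "ty": 0, "tz": 0, "grip": 0, "turn": 0}, {"tx": 6, "ty": 0, "tz": 0, "grip": 0, "turn": 0}, {"tx": 6, "ty": 0, "tz": 0, "grip": 0, "turn": 0}, {"tx": 6, "ty": 0, "tz": 0, "grip": 0, "turn": 0}, {"tx": 6, "ty": 0, "tz": 0, "grip": 0, "turn": 0}, {"tx": 6, "ty": 0, "tz": 0, "grip": 0, "turn": 0}, {"tx": 6, "ty": 0, "tz": 0, "grip": 0, "turn": 0}]}}

```text
time: 27.35
tcp_pos: [264.5, 1115.1, 218.8]
ee_rot: [-0.133, 0.752, 0.606, 0.222]
ft_force: [-0.4, 0.5, 0.5]
finger_gap: 0.5
gripper_force: 0.0
```

{"op": "carry_out", "data": {"plan": [{"tx": 6, "ty": 0, "tz": 0, "grip": 0, "turn": 0}, {"tx": 6, "ty": 0, "tz": 0, "grip": 0, "turn": 0}, {"tx": 6, "ty": 0, "tz": 0, "grip": 0, "turn": 0}, {"tx": 6, "ty": 0, "tz": 0, "grip": 0, "turn": 0}, {"tx": 6, "ty": 0, "tz": 0, "grip": 0, "turn": 0}, {"tx": 6, "ty": 0, "tz": 0, "grip": 0, "turn": 0}, {"tx": 6, "ty": 0, "tz": 0, "grip": 0, "turn": 0}, {"tx": 6, "ty": 0, "tz": 0, "grip": 0, "turn": 0}]}}

```text
time: 28.02
tcp_pos: [264.7, 1125.2, 238.9]
ee_rot: [-0.146, 0.747, 0.603, 0.238]
ft_force: [-0.9, -0.3, 0.3]
finger_gap: 0.1
gripper_force: 0.0
```

{"op": "carry_out", "data": {"plan": [{"tx": 6, "ty": 0, "tz": 0, "grip": 0, "turn": 0}, {"tx": 6, "ty": 0, "tz": 0, "grip": 0, "turn": 0}, {"tx": 6, "ty": 0, "tz": 0, "grip": 0, "turn": 0}, {"tx": 6, "ty": 0, "tz": 0, "grip": 0, "turn": 0}, {"tx": 6, "ty": 0, "tz": 0, "grip": 0, "turn": 0}, {"tx": 6, "ty": 0, "tz": 0, "grip": 0, "turn": 0}, {"tx": 6, "ty": 0, "tz": 0, "grip": 0, "turn": 0}, {"tx": 6, "ty": 0, "tz": 0, "grip": 0, "turn": 0}]}}

```text
time: 28.68
tcp_pos: [264.2, 1132.9, 263.3]
ee_rot: [-0.159, 0.742, 0.6, 0.254]
ft_force: [0.4, 0.2, 0.1]
finger_gap: 0.4
gripper_force: 0.0
```

```bash
python3 -c "
from h import *
M=R(); z=M[:,2]; print('lean in stand x plane',np.degrees(np.arctan2(z@UX,-z[2])),'along y',np.degrees(np.arctan2(z@UY,-z[2])))
to([450,250,260]); o=arm.observe(); print(o['joint_positions'].round(3))
for X in ([450,250,260],[390,-150,300],st(-120,103,130)): print(X,(M.T@(np.array(X)-o['tcp_pos'])/30).round(2))
"
```

```text
lean in stand x plane 34.768285010205354 along y -4.104648799595751
t 28.68 tcp [ 264.2 1132.9  263.3] yang -13.3 zax [ 0.187  0.541 -0.82 ] F [0.4 0.2 0.1] gap 0.4
tx,ty,tz [-22.93  12.78 -14.67] turn 0
[ 1.293  0.973  0.222 -0.032  1.339  1.502]
[450, 250, 260] [-22.93  12.78 -14.67]
[390, -150, 300] [-33.26  14.   -23.35]
[444.10074495 -76.02071564 130.        ] [-34.21  14.79 -17.04]
```

Lean is now 34.8°, enough to clear the frame. Travel back high over the stand to its -x side.

```bash
python3 -c "
from h import *
to(st(-150,110,265))"
```

```text
t 28.68 tcp [ 264.2 1132.9  263.3] yang -13.3 zax [ 0.187  0.541 -0.82 ] F [0.4 0.2 0.1] gap 0.4
tx,ty,tz [-32.47  14.87 -21.31] turn 0
```

{"op": "carry_out", "data": {"plan": [{"tx": -32.5, "ty": 14.9, "tz": -21.3, "grip": 0, "turn": 0}, {"tx": -32.5, "ty": 14.9, "tz": -21.3, "grip": 0, "turn": 0}, {"tx": -32.5, "ty": 14.9, "tz": -21.3, "grip": 0, "turn": 0}, {"tx": -32.5, "ty": 14.9, "tz": -21.3, "grip": 0, "turn": 0}, {"tx": -32.5, "ty": 14.9, "tz": -21.3, "grip": 0, "turn": 0}, {"tx": -32.5, "ty": 14.9, "tz": -21.3, "grip": 0, "turn": 0}, {"tx": -32.5, "ty": 14.9, "tz": -21.3, "grip": 0, "turn": 0}, {"tx": -32.5, "ty": 14.9, "tz": -21.3, "grip": 0, "turn": 0}]}}

```text
time: 29.35
tcp_pos: [306.6, 822.9, 264.6]
ee_rot: [-0.159, 0.742, 0.6, 0.255]
ft_force: [-0.2, -0.7, 0.2]
finger_gap: 0.7
gripper_force: 0.0
```

{"op": "carry_out", "data": {"plan": [{"tx": -23.9, "ty": 10.9, "tz": -15.7, "grip": 0, "turn": 0}, {"tx": -23.9, "ty": 10.9, "tz": -15.7, "grip": 0, "turn": 0}, {"tx": -23.9, "ty": 10.9, "tz": -15.7, "grip": 0, "turn": 0}, {"tx": -23.9, "ty": 10.9, "tz": -15.7, "grip": 0, "turn": 0}, {"tx": -23.9, "ty": 10.9, "tz": -15.7, "grip": 0, "turn": 0}, {"tx": -23.9, "ty": 10.9, "tz": -15.7, "grip": 0, "turn": 0}, {"tx": -23.9, "ty": 10.9, "tz": -15.7, "grip": 0, "turn": 0}, {"tx": -23.9, "ty": 10.9, "tz": -15.7, "grip": 0, "turn": 0}]}}

```text
time: 30.02
tcp_pos: [350.1, 493.1, 265.2]
ee_rot: [-0.159, 0.741, 0.6, 0.255]
ft_force: [1.7, -0.0, -0.5]
finger_gap: 0.5
gripper_force: 0.0
```

```bash
python3 -c "
from h import *
to(st(-150,110,265)); print(arm.observe()['joint_positions'].round(3))"
```

```text
t 30.02 tcp [350.1 493.1 265.2] yang -13.3 zax [ 0.187  0.542 -0.819] F [ 1.7 -0.  -0.5] gap 0.5
tx,ty,tz [-15.69   7.16 -10.27] turn 0
[ 0.61  -0.005  1.857  0.473  0.832  0.58 ]
```

{"op": "carry_out", "data": {"plan": [{"tx": -15.7, "ty": 7.2, "tz": -10.3, "grip": 0, "turn": 0}, {"tx": -15.7, "ty": 7.2, "tz": -10.3, "grip": 0, "turn": 0}, {"tx": -15.7, "ty": 7.2, "tz": -10.3, "grip": 0, "turn": 0}, {"tx": -15.7, "ty": 7.2, "tz": -10.3, "grip": 0, "turn": 0}, {"tx": -15.7, "ty": 7.2, "tz": -10.3, "grip": 0, "turn": 0}, {"tx": -15.7, "ty": 7.2, "tz": -10.3, "grip": 0, "turn": 0}, {"tx": -15.7, "ty": 7.2, "tz": -10.3, "grip": 0, "turn": 0}, {"tx": -15.7, "ty": 7.2, "tz": -10.3, "grip": 0, "turn": 0}]}}

```text
time: 30.68
tcp_pos: [395.0, 162.4, 265.8]
ee_rot: [-0.158, 0.742, 0.6, 0.255]
ft_force: [1.2, -0.2, 0.3]
finger_gap: 0.3
gripper_force: 0.0
```

{"op": "carry_out", "data": {"plan": [{"tx": -6.9, "ty": 3.1, "tz": -4.5, "grip": 0, "turn": 0}, {"tx": -6.9, "ty": 3.1, "tz": -4.5, "grip": 0, "turn": 0}, {"tx": -6.9, "ty": 3.1, "tz": -4.5, "grip": 0, "turn": 0}, {"tx": -6.9, "ty": 3.1, "tz": -4.5, "grip": 0, "turn": 0}, {"tx": -6.9, "ty": 3.1, "tz": -4.5, "grip": 0, "turn": 0}, {"tx": -6.9, "ty": 3.1, "tz": -4.5, "grip": 0, "turn": 0}, {"tx": -6.9, "ty": 3.1, "tz": -4.5, "grip": 0, "turn": 0}, {"tx": -6.9, "ty": 3.1, "tz": -4.5, "grip": 0, "turn": 0}]}}

```text
time: 31.35
tcp_pos: [430.1, -101.3, 264.0]
ee_rot: [-0.158, 0.743, 0.598, 0.254]
ft_force: [-1.0, -0.6, 0.4]
finger_gap: 0.3
gripper_force: 0.0
```

```bash
python3 -c "
from h import *
to(st(-150,110,265)); o=arm.observe(); print(o['joint_positions'].round(3)); P=o['tcp_pos']-O; print('stand',P@UX,P@UY)
M=R(); 
for X in (st(-110,105,90),st(-90,105,75)): print((M.T@(X-o['tcp_pos'])/30).round(2))
print('UX in tool',(M.T@UX).round(3),'UY',(M.T@UY).round(3))"
```

```text
t 31.35 tcp [ 430.1 -101.3  264. ] yang -13.6 zax [ 0.189  0.539 -0.821] F [-1.  -0.6  0.4] gap 0.3
tx,ty,tz [-0.04  0.03 -0.07] turn 0
[-0.874  0.128  1.713  0.514  1.634 -0.714]
stand -147.83318230789104 110.881804895221
[-2.26 -0.22  5.49]
[-1.99 -0.26  6.28]
UX in tool [ 0.823 -0.008  0.568] UY [ 0.033 -0.998 -0.061]
```

Now descend, leaning, to a spot about 40 mm off the flask's -x side.

{"op": "carry_out", "data": {"plan": [{"tx": -0.35, "ty": 0, "tz": 1.25, "grip": 0, "turn": 0}, {"tx": -0.7, "ty": -0.05, "tz": 2.5, "grip": 0, "turn": 0}, {"tx": -1.05, "ty": -0.1, "tz": 3.8, "grip": 0, "turn": 0}, {"tx": -1.4, "ty": -0.1, "tz": 5, "grip": 0, "turn": 0}, {"tx": -1.7, "ty": -0.15, "tz": 6.1, "grip": 0, "turn": 0}, {"tx": -1.75, "ty": -0.15, "tz": 6.35, "grip": 0, "turn": 0}, {"tx": -1.75, "ty": -0.15, "tz": 6.35, "grip": 0, "turn": 0}, {"tx": -1.75, "ty": -0.15, "tz": 6.35, "grip": 0, "turn": 0}]}}

```text
time: 32.02
tcp_pos: [452.6, -35.2, 79.5]
ee_rot: [-0.159, 0.741, 0.6, 0.255]
ft_force: [0.1, 0.1, 0.9]
finger_gap: 0.8
gripper_force: 0.0
```

```bash
cat >> h.py <<'E'
def stand():
    o=arm.observe(); P=o['tcp_pos']-O; print('t',round(o['time'],2),'stand xyz',np.round([P@UX,P@UY,P[2]],1),'F in stand',np.round([o['ft_force']@UX,o['ft_force']@UY,o['ft_force'][2]],1))
def save(n,box=None):
    s=cam('side')['image']; c=cam('top')['image']
    cv2.imwrite(f'pics/{n}.png',np.hstack([cv2.resize(s[165:245,290:410],(450,300),interpolation=2),cv2.resize(c[130:245,285:365],(350,500),interpolation=2)[:300]]))
E
python3 -c "
from h import *
stand(); M=R(); P=arm.observe()['tcp_pos']
for X in((-62,102,78),(-41,102,78),(-36,102,78)): print(X,(M.T@(st(*X)-P)/30).round(2))
s=cam('side')['image'];np.save('s1.npy',s)
cv2.imwrite('pics/q.png',cv2.resize(s[140:270,270:430],(738,600),interpolation=2))"
```

```text
t 32.02 stand xyz [-78.3 104.   79.5] F in stand [ 0.1 -0.1  0.9]
(-62, 102, 78) [0.42 0.06 0.35]
(-41, 102, 78) [0.99 0.06 0.75]
(-36, 102, 78) [1.13 0.06 0.85]
```

View pics/q.png

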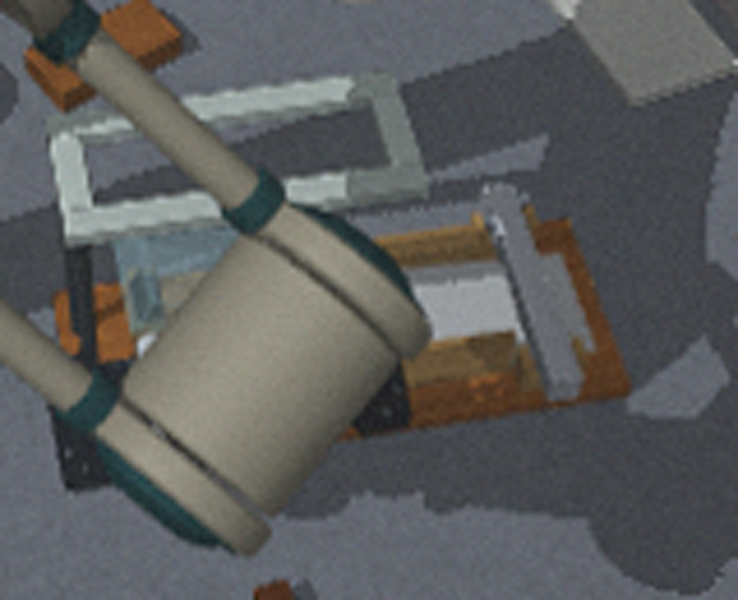

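The view shows the bar lying across both rests, from (495,190) to (565,390), and the leaning gripper clear of the frame, with its plate end at (385,400). First tap, held at the end so that the force shows the contact.

{"op": "carry_out", "data": {"plan": [{"tx": -0.13, "ty": 0, "tz": -0.09, "grip": 0, "turn": 0}, {"tx": -0.13, "ty": 0, "tz": -0.09, "grip": 0, "turn": 0}, {"tx": -0.13, "ty": 0, "tz": -0.09, "grip": 0, "turn": 0}, {"tx": 0.45, "ty": 0, "tz": 0.31, "grip": 0, "turn": 0}, {"tx": 1.02, "ty": 0, "tz": 0.71, "grip": 0, "turn": 0}, {"tx": 1.02, "ty": 0, "tz": 0.71, "grip": 0, "turn": 0}, {"tx": 1.02, "ty": 0, "tz": 0.71, "grip": 0, "turn": 0}, {"tx": 1.02, "ty": 0, "tz": 0.71, "grip": 0, "turn": 0}]}}

```text
time: 32.73
tcp_pos: [461.2, -0.3, 78.4]
ee_rot: [-0.158, 0.742, 0.6, 0.254]
ft_force: [0.2, -0.5, -0.3]
finger_gap: 0.6
gripper_force: 0.0
```

```bash
python3 -c "
from h import *
stand()"
```

```text
t 32.73 stand xyz [-42.3 103.6  78.4] F in stand [-0.4 -0.3 -0.3]
```

No contact yet: the tool is effectively shorter along its own axis. Back off and tap 10 mm deeper.

{"op": "carry_out", "data": {"plan": [{"tx": -0.87, "ty": 0, "tz": -0.6, "grip": 0, "turn": 0}, {"tx": -0.87, "ty": 0, "tz": -0.6, "grip": 0, "turn": 0}, {"tx": -0.87, "ty": 0, "tz": -0.6, "grip": 0, "turn": 0}, {"tx": -0.29, "ty": 0, "tz": -0.2, "grip": 0, "turn": 0}, {"tx": 0.28, "ty": 0, "tz": 0.19, "grip": 0, "turn": 0}, {"tx": 0.28, "ty": 0, "tz": 0.19, "grip": 0, "turn": 0}, {"tx": 0.28, "ty": 0, "tz": 0.19, "grip": 0, "turn": 0}, {"tx": 0.28, "ty": 0, "tz": 0.19, "grip": 0, "turn": 0}]}}

```text
time: 33.4
tcp_pos: [462.9, 10.1, 78.2]
ee_rot: [-0.159, 0.742, 0.6, 0.254]
ft_force: [-1.4, -1.6, 0.1]
finger_gap: 0.5
gripper_force: 0.5
```

```bash
python3 -c "
from h import *
stand()"
```

```text
t 33.4 stand xyz [-31.9 104.3  78.2] F in stand [-1.8  1.   0.1]
```

Contact at about rep x = -35.5. Now proper double taps to about 8 mm.

{"op": "carry_out", "data": {"plan": [{"tx": -1.01, "ty": 0, "tz": -0.7, "grip": 0, "turn": 0}, {"tx": -1.01, "ty": 0, "tz": -0.7, "grip": 0, "turn": 0}, {"tx": -0.44, "ty": 0, "tz": -0.3, "grip": 0, "turn": 0}, {"tx": 0.15, "ty": 0, "tz": 0.1, "grip": 0, "turn": 0}, {"tx": 0.15, "ty": 0, "tz": 0.1, "grip": 0, "turn": 0}, {"tx": -1.01, "ty": 0, "tz": -0.7, "grip": 0, "turn": 0}, {"tx": -0.44, "ty": 0, "tz": -0.3, "grip": 0, "turn": 0}, {"tx": 0.15, "ty": 0, "tz": 0.1, "grip": 0, "turn": 0}]}}

```text
time: 34.07
tcp_pos: [466.4, 9.8, 78.1]
ee_rot: [-0.156, 0.745, 0.597, 0.255]
ft_force: [-0.3, -11.0, -5.3]
finger_gap: 0.3
gripper_force: 2.2
```

```bash
cat >> h.py <<'E'
def tray():
    for n in('side','top'):
        c=cam(n); g=cv2.cvtColor(c['image'],6)
        m=np.zeros_like(g); poly=proj(c,[st(-37,-97,17),st(37,-97,17),st(37,-25,21),st(-37,-25,21)]); cv2.fillConvexPoly(m,poly.round().astype(np.int32),255)
        ys,xs=np.where(m>0); y0,y1,x0,x1=ys.min(),ys.max(),xs.min(),xs.max()
        print(n,x0,y0); a=np.where(m>0,g,0)[y0:y1+1,x0:x1+1]
        for r in a: print(' '.join('%3d'%v if v else '  .' for v in r))
E
python3 -c "
from h import *
stand(); tray()"
```

```text
t 34.07 stand xyz [-31.3 100.8  78.1] F in stand [-10.8  -2.2  -5.3]
side 353 197
  .   .   .   .   .   .   .   .   .   .   .   .   .   .   .   .   .   .   .   .   . 107 109 112 105   .   .   .   .   .   .   .
  .   .   .   .   .   .   .   .   .   .   .   .   . 110 110 109 108 103 106 110 103 105 111 104 104   .   .   .   .   .   .   .
  .   .   .   .   . 109 111 103 108 109 107 109 107 106 105 109 104 105 106 103 106 105 127 127 129 120   .   .   .   .   .   .
112 109 106 111 105 106 106 106 105 104 104 105 108 110 120 106 125 124 124 124 120 131 156 158 158 137   .   .   .   .   .   .
108 116 105 105 105 104 107 126 124 121 124 124 126 129 156 130 158 153 159 159 160 157 159 152 150 105   .   .   .   .   .   .
  . 110 129 126 127 124 128 158 160 154 160 160 156 160 156 158 154 151 156 152 155 154 155 156 149 118 103   .   .   .   .   .
  . 117 162 160 155 156 157 156 152 155 157 154 158 153 155 155 158 156 155 155 154 161 155 152 160 150  99   .   .   .   .   .
  . 113 145 159 155 158 155 156 156 151 155 156 157 153 154 154 153 154 153 159 158 151 154 156 142 132 107   .   .   .   
[... 4497 characters left out ...]
   .
  .   . 159 162 174 190 201 211 213 211 199 178 161 157 156 158 156 153 159 161 163 163 164 160 150   .   .   .   .
  .   .   .   .   .   . 179 186 189 190 179 163 158 157 157 158 155 151 154 161 165 165 164 159 140   .   .   .   .
  .   .   .   .   .   .   .   .   .   . 163 158 158 156 157 155 156 152 157 163 164 162 163 160 139   .   .   .   .
  .   .   .   .   .   .   .   .   .   .   .   .   .   . 157 157 152 151 155 163 162 163 163 151   .   .   .   .   .
  .   .   .   .   .   .   .   .   .   .   .   .   .   .   .   .   .   . 161 162 162 161 160 144   .   .   .   .   .
  .   .   .   .   .   .   .   .   .   .   .   .   .   .   .   .   .   .   .   .   .   . 158 140   .   .   .   .   .
```

No balls in the tray yet (uniform tray up to the bar in both views); the tap force of 11 N shows good contact. I keep tapping.

{"op": "carry_out", "data": {"plan": [{"tx": -1.15, "ty": 0, "tz": -0.79, "grip": 0, "turn": 0}, {"tx": -1.15, "ty": 0, "tz": -0.79, "grip": 0, "turn": 0}, {"tx": -0.55, "ty": 0, "tz": -0.38, "grip": 0, "turn": 0}, {"tx": 0.06, "ty": 0, "tz": 0.04, "grip": 0, "turn": 0}, {"tx": -1.15, "ty": 0, "tz": -0.79, "grip": 0, "turn": 0}, {"tx": -1.15, "ty": 0, "tz": -0.79, "grip": 0, "turn": 0}, {"tx": -0.5, "ty": 0, "tz": -0.35, "grip": 0, "turn": 0}, {"tx": 0.12, "ty": 0, "tz": 0.08, "grip": 0, "turn": 0}]}}

```text
time: 34.83
tcp_pos: [466.8, 17.9, 78.2]
ee_rot: [-0.157, 0.743, 0.599, 0.254]
ft_force: [0.4, -4.0, 1.2]
finger_gap: 0.6
gripper_force: 2.5
```

{"op": "carry_out", "data": {"plan": [{"tx": -1.15, "ty": 0, "tz": -0.79, "grip": 0, "turn": 0}, {"tx": -1.15, "ty": 0, "tz": -0.79, "grip": 0, "turn": 0}, {"tx": -0.55, "ty": 0, "tz": -0.38, "grip": 0, "turn": 0}, {"tx": 0.06, "ty": 0, "tz": 0.04, "grip": 0, "turn": 0}, {"tx": -1.15, "ty": 0, "tz": -0.79, "grip": 0, "turn": 0}, {"tx": -1.15, "ty": 0, "tz": -0.79, "grip": 0, "turn": 0}, {"tx": -1.15, "ty": 0, "tz": -0.79, "grip": 0, "turn": 0}, {"tx": -1.15, "ty": 0, "tz": -0.79, "grip": 0, "turn": 0}]}}

```text
time: 35.5
tcp_pos: [455.7, -21.1, 78.3]
ee_rot: [-0.159, 0.742, 0.599, 0.255]
ft_force: [0.2, 0.7, 0.9]
finger_gap: 0.2
gripper_force: 0.0
```

```bash
cat >> h.py <<'E'
def balls():
    for n in('side','top'):
        c=cam(n); g=cv2.cvtColor(c['image'],6); m=np.zeros_like(g)
        cv2.fillConvexPoly(m,proj(c,[st(-36,-96,20),st(36,-96,20),st(36,-72,20),st(-36,-72,20)]).round().astype(np.int32),255)
        v=g[m>0]; print(n,'near-bar strip n',len(v),'pct5..95',np.percentile(v,[5,25,50,75,95]),'dark<95:',int((v<95).sum()))
        mt=cv2.inRange(g,0,95)&m; k,l,s,ce=cv2.connectedComponentsWithStats(mt); print([(int(s[i,4]),[round(float(a),1) for a in ce[i]]) for i in range(1,k) if s[i,4]>2])
        np.save(f'b_{n}.npy',c['image'])
E
python3 -c "
from h import *
stand(); balls()"
```

```text
t 35.5 stand xyz [-63.8 104.2  78.3] F in stand [ 0.8 -0.1  0.9]
side near-bar strip n 186 pct5..95 [ 43.25  67.   103.5  154.   160.  ] dark<95: 88
[(17, [374.8, 198.2]), (72, [378.0, 213.2])]
top near-bar strip n 194 pct5..95 [ 53.   100.   167.5  203.75 218.35] dark<95: 45
[(20, [323.1, 152.1]), (27, [340.6, 156.7])]
```

Dark blobs are now behind the bar: in the top view at (323,152) and (341,157). I locate them and look for the third.

```bash
python3 -c "
from h import *
c=cam('top'); s=cam('side'); d=np.load('b_top.npy')
def sx(X): return [[round(float((p-O)@UX),1),round(float((p-O)@UY),1)] for p in X]
print('top',sx(plane(c,[[323.1,152.1],[340.6,156.7]],27)),'side',sx(plane(s,[[374.8,198.2],[378,213.2]],27)))
g=cv2.cvtColor(c['image'],6); print(g[146:168,314:352]); 
"
```

```text
top [[30.1, -86.5], [-27.8, -85.8]] side [[26.9, -87.4], [-28.1, -81.9]]
[[133 145 166 176 170 152 149 153 158 157 157 160 158 159 159 160 158 159
  158 158 156 158 155 155 157 156 153 153 155 156 156 154 152 143 122 110
  106 107]
 [131 143 147 147 142 135 137 138 132 135 139 150 156 156 156 159 160 157
  157 158 158 157 158 158 155 158 155 155 154 157 153 155 152 144 128 120
  118 116]
 [145 152 148 137 127 121 122 117 107 104 113 125 132 134 138 151 156 154
  156 156 159 158 160 157 157 158 155 158 156 155 155 155 153 149 142 137
  136 133]
 [141 147 145 138 128 119 108 100  89  80  84  94 109 122 126 131 136 134
  141 148 156 152 155 160 159 160 158 158 159 158 157 158 155 155 153 151
  150 148]
 [122 129 123 120 130 129 108  87  71  60  59  80 124 155 154 141 131 125
  123 129 135 134 139 149 152 155 154 156 158 159 157 158 160 159 157 157
  155 156]
 [111  99  96 110 133 132 102  72  56  53  56  76 136 182 191 185 179 165
  151 131 122 117 120 128 134 134 138 150 154 155 155 156 159 159 157 157
  159 159]
 [101  85  89 116 136 128  91  65  50  50  52  73 131 188 210 212 211 203
[... 1771 characters left out ...]
 155 161 162 160 161 152 127 106  97  95  90  87  84
   85  85]
 [166 144 130 141 154 155 155 164 181 190 188 179 171 163 157 154 153 155
  162 164 164 155 151 159 163 164 162 158 145 123 104  96  92  91  88  83
   82  84]
 [184 147 129 146 156 159 162 178 202 212 212 206 201 195 187 180 169 164
  158 157 152 148 149 159 164 164 163 161 139 114 100  94  92  87  85  84
   83  87]
 [194 153 136 147 157 158 168 191 211 217 218 218 216 215 212 207 202 194
  188 180 168 157 154 159 164 163 164 157 135 109  96  91  89  90  86  80
   84  87]
 [196 148 137 151 158 159 170 196 213 218 218 219 219 218 219 217 215 215
  211 206 190 171 161 162 160 163 163 152 133 111  95  94  90  87  83  83
   84  89]]
```

Two balls lie behind the bar at stand (30,-86) and (-28,-86); the third is still up. More taps to about 9 mm.

{"op": "carry_out", "data": {"plan": [{"tx": 0.47, "ty": 0, "tz": 0.32, "grip": 0, "turn": 0}, {"tx": 1.05, "ty": 0, "tz": 0.72, "grip": 0, "turn": 0}, {"tx": 0, "ty": 0, "tz": 0, "grip": 0, "turn": 0}, {"tx": 0, "ty": 0, "tz": 0, "grip": 0, "turn": 0}, {"tx": 0.47, "ty": 0, "tz": 0.32, "grip": 0, "turn": 0}, {"tx": 1.05, "ty": 0, "tz": 0.72, "grip": 0, "turn": 0}, {"tx": 0, "ty": 0, "tz": 0, "grip": 0, "turn": 0}, {"tx": 0, "ty": 0, "tz": 0, "grip": 0, "turn": 0}]}}

```text
time: 36.37
tcp_pos: [456.5, -22.7, 77.9]
ee_rot: [-0.157, 0.742, 0.601, 0.254]
ft_force: [1.2, -1.9, -0.5]
finger_gap: 0.4
gripper_force: 0.0
```

{"op": "carry_out", "data": {"plan": [{"tx": 0, "ty": 0, "tz": 0, "grip": 0, "turn": 0}, {"tx": 0, "ty": 0, "tz": 0, "grip": 0, "turn": 0}, {"tx": 0, "ty": 0, "tz": 0, "grip": 0, "turn": 0}, {"tx": 0, "ty": 0, "tz": 0, "grip": 0, "turn": 0}, {"tx": 0, "ty": 0, "tz": 0, "grip": 0, "turn": 0}, {"tx": 0, "ty": 0, "tz": 0, "grip": 0, "turn": 0}, {"tx": 0, "ty": 0, "tz": 0, "grip": 0, "turn": 0}, {"tx": 0, "ty": 0, "tz": 0, "grip": 0, "turn": 0}]}}

```text
time: 37.03
tcp_pos: [455.7, -20.7, 78.4]
ee_rot: [-0.159, 0.742, 0.6, 0.255]
ft_force: [0.3, -1.0, -0.5]
finger_gap: 0.3
gripper_force: 0.0
```

```bash
cat >> h.py <<'E'
def b2():
    def sx(X): return [[round(float((p-O)@UX)),round(float((p-O)@UY))] for p in X]
    for n in('top','side'):
        c=cam(n); g=cv2.cvtColor(c['image'],6); m=np.zeros_like(g)
        cv2.fillConvexPoly(m,proj(c,[st(-36,-97,27),st(36,-97,27),st(36,0,30),st(-36,0,30)]).round().astype(np.int32),255)
        mt=cv2.inRange(g,0,75)&m; k,l,s,ce=cv2.connectedComponentsWithStats(mt); print(n,[(int(s[i,4]),sx(plane(c,ce[i],27))[0]) for i in range(1,k) if s[i,4]>5])
E
python3 -c "
from h import *
stand(); b2()"
```

```text
t 37.03 stand xyz [-63.5 104.3  78.4] F in stand [-0.9 -0.5 -0.5]
top [(17, [32, -87]), (20, [-27, -86])]
side [(29, [31, -89]), (7, [32, -38]), (106, [-13, -16]), (87, [-27, -78])]
```

```bash
python3 -c "
from h import *
c=cam('top'); g=cv2.cvtColor(c['image'],6); g0=cv2.cvtColor(cv2.imread('pics/top0.png'),6)
def sx(X): return [[round(float((p-O)@UX)),round(float((p-O)@UY))] for p in X]
m=np.zeros_like(g); cv2.fillConvexPoly(m,proj(c,[st(-30,-20,60),st(30,-20,60),st(30,110,85),st(-30,110,85)]).round().astype(np.int32),255)
for nm,im in(('before',g0),('now',g)):
  mt=cv2.inRange(im,0,85)&m; k,l,s,ce=cv2.connectedComponentsWithStats(mt); print(nm,[(int(s[i,4]),ce[i].round(),sx(plane(c,ce[i],65))[0],int(im[l==i].min())) for i in range(1,k) if s[i,4]>4])
print(g0[184:204:1,308:332]); print(g[184:204:1,308:332])
"
```

```text
before [(12, array([323., 180.]), [6, 11], 73)]
now [(12, array([324., 180.]), [3, 11], 74)]
[[223 202 151  99  83  82  86  89  97 116 137 149 155 159 158 159 162 163
  165 167 165 154 153 188]
 [219 190 133  93  83  84  87  95 109 126 145 150 150 153 152 154 156 157
  160 160 161 151 166 202]
 [216 182 118  89  85  91 104 116 134 146 150 150 152 151 149 151 151 151
  155 157 156 150 176 211]
 [212 171 114  92  98 111 126 144 153 160 158 156 156 155 153 152 153 152
  153 157 158 154 185 217]
 [201 154 114 115 124 135 148 160 167 165 159 159 158 161 158 160 158 156
  156 162 161 164 195 219]
 [188 139 129 139 146 152 160 165 166 160 156 157 161 162 162 161 161 161
  161 166 164 177 204 222]
 [179 142 142 153 157 162 160 158 152 140 143 149 155 160 161 160 161 163
  166 169 171 191 215 223]
 [165 144 150 156 159 159 152 138 132 126 129 134 146 156 153 152 152 157
  161 170 178 198 219 224]
 [153 143 151 154 155 156 142 122 114 115 117 121 134 146 141 135 134 140
  156 166 186 208 221 224]
 [146 145 152 156 162 158 137 109 104 107 107 111 118 125 121 121 122 128
  142 160 189 213 224 22
[... 2334 characters left out ...]
56 158 158 162 162 160 162 162 165 164 165 164 165 162 164 161 168
  178 201 221 226 227 226]
 [154 156 156 158 158 157 158 154 159 160 161 164 163 163 163 164 166 169
  178 204 222 226 226 226]
 [156 157 157 159 160 156 148 144 144 147 153 156 157 161 162 161 160 169
  183 209 224 226 227 227]
 [157 156 157 162 163 154 143 129 128 132 137 141 146 151 152 156 156 165
  188 215 224 227 227 227]
 [156 157 159 162 161 152 135 122 120 122 126 125 130 132 137 142 150 161
  192 220 226 227 228 225]
 [157 157 160 162 159 145 130 120 120 118 118 121 121 121 127 134 150 168
  198 222 227 227 227 223]
 [155 154 158 157 157 141 125 120 121 119 121 120 121 120 123 136 154 180
  208 223 226 227 227 220]]
```

```bash
python3 -c "
from h import *
c=cam('top'); s=cam('side')
print('rail outer/inner',proj(c,[st(45,-20,197),st(-45,-20,197),st(27,-2,197),st(-27,-2,197),st(27,-2,184),st(-27,-2,184)]).round().tolist())
for y in(-87,-70,-60,-45,-30,-15): print(y,'top',proj(c,[st(x,y,28) for x in(-28,-10,10,28)]).round().astype(int).tolist(),'side',proj(s,[st(x,y,28) for x in(-28,-10,10,28)]).round().astype(int).tolist())
s1=np.load('s1.npy'); d=cv2.absdiff(s1,s['image']).max(2); x0,y0=340,188
m=(d>40).astype(np.uint8); m[:185]=0; m[225:]=0; m[:,:335]=0; m[:,400:]=0
k,l,t,ce=cv2.connectedComponentsWithStats(m); print('side change',[(t[i].tolist(),ce[i].round(1).tolist()) for i in range(1,k) if t[i,4]>3])
g=cv2.cvtColor(s['image'],6); print(g[192:222,352:392])
"
```

```text
rail outer/inner [[312.0, 153.0], [343.0, 161.0], [316.0, 161.0], [336.0, 166.0], [316.0, 162.0], [335.0, 167.0]]
-87 top [[341, 156], [335, 155], [329, 153], [324, 152]] side [[380, 213], [378, 208], [376, 202], [375, 198]]
-70 top [[339, 161], [334, 160], [328, 158], [322, 157]] side [[374, 214], [372, 209], [371, 203], [369, 199]]
-60 top [[339, 164], [333, 163], [327, 161], [322, 160]] side [[371, 214], [369, 209], [367, 204], [366, 199]]
-45 top [[338, 169], [332, 167], [326, 166], [320, 164]] side [[365, 215], [364, 210], [362, 205], [361, 200]]
-30 top [[336, 173], [331, 172], [325, 170], [319, 169]] side [[360, 216], [359, 211], [357, 205], [355, 201]]
-15 top [[335, 177], [330, 176], [323, 174], [318, 173]] side [[355, 216], [353, 212], [352, 206], [350, 201]]
side change [([335, 185, 27, 20, 138], [348.5, 192.4]), ([335, 191, 29, 26, 141], [348.9, 204.5]), ([372, 194, 6, 7, 31], [374.7, 197.3]), ([369, 207, 15, 8, 41], [377.4, 210.8]), ([345, 214, 10, 11, 45], [349.9, 219.5])]
[[ 44  40  55 ...  58  61  58]
 [ 46  42  37 ...  58  60  62]
 [ 71  49  39 ...  70  77  67]
 ...
 [ 38  38  55 ... 110 104 104]
 [ 41  37  57 ... 108 108 105]
 [ 40  34  35 ...  93 106 103]]
```

The side view's change blob at (377,211) is 15 px wide, two ball widths in line along the near wall. The top view hides y -85 to -55 under the frame rail. I verify that pattern after backing the arm away.

{"op": "carry_out", "data": {"plan": [{"tx": -0.8, "ty": 0, "tz": -0.6, "grip": 0, "turn": 0}, {"tx": -0.8, "ty": 0, "tz": -1.8, "grip": 0, "turn": 0}, {"tx": -0.8, "ty": 0, "tz": -3, "grip": 0, "turn": 0}, {"tx": -1.2, "ty": 0, "tz": -4.2, "grip": 0, "turn": 0}, {"tx": -2, "ty": 0, "tz": -5.2, "grip": 0, "turn": 0}, {"tx": -3, "ty": 0, "tz": -6, "grip": 0, "turn": 0}, {"tx": -4, "ty": 0, "tz": -6.5, "grip": 0, "turn": 0}, {"tx": -4, "ty": 0, "tz": -6.5, "grip": 0, "turn": 0}]}}

```text
time: 37.95
tcp_pos: [401.0, -230.0, 168.8]
ee_rot: [-0.156, 0.744, 0.599, 0.253]
ft_force: [-0.2, 0.1, 0.3]
finger_gap: 0.6
gripper_force: 0.0
```

```bash
python3 -c "
from h import *
stand(); s=cam('side'); g=cv2.cvtColor(s['image'],6); g1=cv2.cvtColor(np.load('s1.npy'),6); g0=cv2.cvtColor(cv2.imread('pics/side0.png'),6)
np.set_printoptions(linewidth=250,threshold=5000)
print('now',g[194:217,364:388],'\ns0',g0[203:217,364:388])
print('flask region now vs before: neck px',proj(s,[st(0,35,56),st(0,55,65),st(0,70,72)]).round())
print(g[186:212,312:336],'\n',g0[186:212,312:336])
"
```

```text
t 37.95 stand xyz [-279.8  109.9  168.8] F in stand [0.  0.2 0.3]
now [[ 77  66  69  81  70  70  72  69  60  45  46  49  42  60  70  84 109 106 104 104 107 101  80  68]
 [ 73  69  72  70  70  73  73  68  44  39  46  45  43  51  63  74 108 110 109 103 106 103 101  91]
 [ 70  71  75  72  74  76  79  76  32  42  48  47  45  50  56  75  88 113 106 107 103 103 101 102]
 [ 88  91  95  92  96  92 102  94  37  43  46  46  44  41  50  67  77 112 105 103 103 102 101 105]
 [110 108 109 108 109 104 109  97  44  38  43  41  44  45  70  70  79 105 107 105 104  99 102 102]
 [103 108 106 109 106 109 106 100  71  44  36  35  43  59  98  81  67  79 106 106 105 107  99 103]
 [101 103 103 119 104 123 126 126 122 102  99  93 107 105 105  88  64  74 113 102 102 105 104 102]
 [120 121 130 154 129 155 158 154 156 158 156 158 157 154 100 101  66  79 102 107 107 105 105 104]
 [156 156 155 153 153 154 152 154 152 157 150 156 154 151 119 102  79  63  83 109 104 104 104  99]
 [153 151 153 152 152 153 154 154 150 154 152 150 155 154 147 100  85  61  75 111 103 101 104 105]
 [153 155 154 152 154 153 153 156 149 15
[... 7166 characters left out ...]
3 112]
 [109 105 103  99  90  84  86  86  80  70  69  70  77  72  73  72  72  70  84  87  87  90 121 112]
 [109 111 108 107  95  84  88  82  86  79  77  89  89 102  78  68  77  71  83  87  81 107 124 124]
 [100 107 104 105 103  87  89  85  88  89  97 110 109 121  84  70  69  69  76  98  80 114 125 111]
 [101 103 100  94  91  79  78  86  92  89  90 100 109 114  95  81  77  75  80  92  93 120 104  96]
 [ 99  95  99 101  92  81  75  77  74  75  78  89 101 110 106  96  89  83  91 113 112 111  97  98]
 [100  98  97 100  95  87  74  79  77  76  79  85 102  98 107 104  95  90 106 123 109  99  99 103]
 [101  98  96  98  93  90  81  81  78  88  89  96 101 102 113 104 109 113 123 110  98 102 102  96]]
```

The side view now shows two round dark humps side by side at the near wall, (380,210) and (374,212), plus one ball at the far wall, (375,197). That makes three balls behind the bar. The neck is clear and the arm touches nothing, so I hand in.

```bash
python3 -c "
from plant import arm
print(arm.job_done())"
```

```text
the job is handed in; nothing more can be done
None
```

I handed the job in at about 38 s of the 61 s allowed: the bar lies in both notches, all three balls came to rest behind it, and the arm stands clear; the hand-in returned no verdict.

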